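Snap the spare wheel nut cover onto the bare nut and hold it down

TASK

Use the orange-handled pry blade, not your fingers, to lever up the lid of the red box, open it wide and leave it open, and lay the blade back down flat on the shelf. Take the blue wheel nut cover out of the box and press it, open end down, over the one bare nut on the steel hub until it clicks, then keep pressing until it sits fully home on the flange. Finish with the fingers still on the cover, pushing it down firmly (about 10 N) and not letting go, with all the other things left where they were.

Things in the scene. Friction and masses are not known exactly. Their poses are not given: they have to be found in the camera images.
- box: Red plastic box, fixed to the shelf: 110 mm (its x) by 150 mm (its y), 60 mm high, walls and floor 4 mm, open inside. Origin: centre of its underside; z up. Its front (pry slot side) faces its own -x, the lid's hinge runs along its +x rim. The lid, 4 mm thick with its underside at 60 mm above the shelf, overhangs the front wall by 6 to 8 mm. It has no handle. The cover stands inside, at most 10 mm (x) and 15 mm (y) off the point 8 mm in front of the box's centre.
- box_slot (a point): Middle of the pry slot in the box's front rim, on the outer face of the front wall. The slot is 60 mm wide (box y) and 10 mm high, open from 50 to 60 mm above the shelf, right under the lid's front edge; the point is 55 mm above the shelf. A blade goes in along box +x and lifts the lid's underside. Axes as the box's.
- lid_hinge (a point): Point in the middle of the lid's hinge axis, 62 mm above the shelf, 112 mm behind the slot point along box +x. The axis runs along box y. The lid's free edge is 120 mm from this axis.
- lid (a joint): Opening angle of the box's lid: 0 shut, 1.57 upright, 2.0 fully open (stop, leaning back away from the box). The hinge is stiff: the lid stays at any angle where it is left; lifting it by its front edge takes about 1 N.
- pry: Pry blade lying flat on the shelf: orange handle 100 mm long (its x), 20 mm wide, 24 mm high, and a thin steel blade 75 mm long, 18 mm wide, 3 mm thick that sticks straight out of the handle's +x end at mid height (12 mm above the underside). Origin: centre of the handle's underside, z up, blade to +x. 90 g; grip it across the handle.
- pry_tip (a point): End of the pry blade, on its centre line, 125 mm along the tool's x from the handle's centre and 12 mm above its underside.
- cover: Blue plastic wheel nut cover, a round cup with its open end down: 41 mm outside diameter, 46 mm high, 33 mm bore, 42 mm deep, with a lip 4 mm high at the open end that narrows the mouth to 27 mm. Origin: centre of its underside (the mouth), z up. 30 g. It stands upright inside the red box, on the 4 mm floor.
- cover_top (a point): Centre of the cover's closed top, 46 mm above its underside.
- hub: Steel trailer hub lying face up, fixed to the shelf: flange disc 170 mm diameter, top 16 mm above the shelf; centre boss 56 mm diameter, 32 mm high over the shelf. Four wheel nuts stand on a circle of 57 mm radius, 90 degrees apart; three already wear blue covers like the loose one (62 mm high over the shelf), the one on the hub's own +x side is bare. Origin: centre of its underside, z up.
- nut_base (a point): Foot of the bare nut: on its axis, on the flange's top face, 16 mm above the shelf. When the cover is fully home its underside centre is at this point (rim resting on the flange). Pressing: the lip meets the nut's catches 18 mm above this; passing them takes about 10 to 15 N; from 8 mm the push falls away and the catches draw it down (the click); the last 3 mm are free.
- nut_top (a point): Top of the bare nut, on its axis, 36 mm above the flange. The nut is a steel post of 23 mm diameter with a tapered top (12 mm wide at its end, full width 10 mm lower) and four brass spring catches bulging to 31.6 mm diameter, 12 mm above the flange.
- gauge: Chrome dial tyre gauge lying in the black rotating caddy (250 mm tray, rim 60 mm above the shelf, centre post 186 mm high, turns freely) beyond the work area, 48 mm dial, 16 mm thick, stem to its +y. Bystander. Origin: under the dial's centre.
- dish: White ceramic dish in the caddy, 84 mm wide, 30 mm high. Bystander. Origin: centre of its underside.
- spray: Yellow and white spray can, 64 mm diameter, 170 mm high, standing. Bystander. Origin: centre of its underside.
- socket: Steel wrench socket, 28 mm diameter, 38 mm high, standing. Bystander. Origin: centre of its underside.
- grease: Green closed jar, 68 mm diameter, 70 mm high. Bystander. Origin: centre of its underside.
- spare_nut: Spare steel wheel nut, 32 mm diameter, 24 mm high. Bystander. Origin: centre of its underside.
Things that resemble listed ones, but are neither listed nor needed, are in the scene too. There is more than one size of the box; the one meant has the size given above.

How it is judged:
By the outcome, as a careful person would: the job done as asked, in the order asked, and still so for the second after the job is handed in, while the arm keeps its last pose, push and grip.
It also fails if it takes over 59 s, if anything falls off the work surface, if the arm or the gripper's body presses on something with over 40 N, if the wrist force passes 120 N, or if a joint passes its speed limit or range.

ROBOT

A 7-joint arm with a two-finger parallel gripper is mounted at the origin on the work surface. World frame = base frame: x ahead of the robot, y to its left, z up, the work surface at z = 0. Lengths are in m, angles in rad, forces in N, time in s.
With the tool pointing down it reaches from about 0.425 to 0.925 m from the base axis. Payload 6.8 kg.
Tool frame: the origin (TCP) lies midway between the tips of the shut fingers; the grasp point (between the pads) lies 19 mm behind it (bot.pinch_z is the distance from the TCP to the grasp point, in m); x points along the fingers, y is the direction in which the jaws open and shut, and the axes are right-handed (so a half turn about x gives the same grasp; the last joint's range is limited). The gripper opens to 85 mm and grips with 20 to 120 N. Pads are 22 mm wide; open, the fingers measure 114 mm over their backs; the gripper's body (76 mm by 85 mm) begins 54 mm behind the grasp point. The pads swing forward as they close: fully open they stand 13 mm farther back than shut.
Start: joints at [1.101, 0.477, 0.022, 1.555, -0.011, 1.109, -0.083], TCP at [0.239, -0.631, 0.2] pointing down, gripper open.
Joint ranges: [-2.96, 2.96], [-0.34, 2.1], [-1.41, 1.46], [0.24, 2.44], [-1.37, 4.51], [0.17, 1.92], [-2.96, 2.96]. Speed limits (rad/s): [2.39, 2.39, 3.14, 3.14, 3.14, 3.14, 3.14].

INTERFACE

Orientations are given as a unit quaternion [w, x, y, z].
In Python, from station import bot gives the robot as it stands. The module is installed in compiled form; this text tells all that it offers.
- The arm moves only by the tool step_arm, never from a script. Its argument "plan" is a list of rows, each a list of 6 numbers: the shift along the tool's x, y, z in units of 40 mm (1.0 is 40 mm), then the turn, a rotation vector about the tool's x, y, z in units of 360 degrees (1.0 is 360 degrees). In form: [[dx, dy, dz, ax, ay, az], ...]. A call has 1 to 8 rows; each row shifts and turns the commanded pose from where the row before left it, along the tool's axes as they then stand; what a row does not reach is not made up. A row lasts 1/8 s, in which the tool goes at most 62.5 mm and 10.7 degrees, less where a joint would pass 70% of its speed; a pose out of reach is approached as far as the arm can. A call with a number of a shift or a turn outside -1 to 1 is refused whole. A call with a gripper value outside its range is refused whole. "fingers" is the closure, from -1 (fully open) to 1 (shut), set as the call begins (left out, the last holds). The fingers move at their own pace and stop on an object; "force" is the grip in N (left out, the last holds). Time passes only in rows, so rows that do not move let the fingers close. It gives the time, the measured TCP pose, the force and the opening at its end, in the units of the state.
- bot.get_obs(): the state, without advancing time (a new reading comes with each control period).
- bot.read_camera(name): name is "scene" or "side" or "wrist"; returns (picture, depth): 384x512x3 uint8, red, green, blue; 384x512 float32, m along the optical axis (not along the pixel's ray), 0 where there is no reading.
- bot.camera_model(name): a dict with "mtx" (3x3 intrinsics, pixels), "k1" (the pictures are not rectified: a ray, as slopes to the right and down, at radius r is drawn at 1 + k1 r^2 times it, then the intrinsics apply), "origin" and "rotation" of the camera in the world; the wrist camera has in their place "T_tool_cam" (4x4, takes a point from camera to tool coordinates, whose origin is the TCP and whose axes are the tool frame's). Camera axes: x right, y up, looking along -z (the intrinsics and any distortion apply to the point x, -y, -z); pixel columns grow to the right and rows downward; lengths in m; the calibration is good to about 2 mm. A picture is of the moment at which its call begins: read the wrist's pose just before it. camera_model takes no time and is no camera call.
- bot.hand_in(): hands the job in, once; it reports no verdict.
The state is a dict: "t": time; "q": joint angles; "joint_vel": joint speeds; "joint_torque": joint torques, N m; "eef_pos": TCP position; "tool_rot": TCP orientation; "contact_force": force on the tool from outside, world axes, zero at the start; "torque": the same for the moment, N m; "gripper_width": opening from 0.0 (shut) to 1.0 (fully open).
Only numpy, scipy, OpenCV 4.12 (cv2) and the standard library are available. Lean on these libraries where they do the work, as an engineer would, in place of code of your own. Each camera call takes 0.05 s, during which the arm holds its last target.

## Working session

There is one attempt and no reset: what is moved stays moved. The work goes in short steps, Python scripts to look and compute and a tool call to move; the robot and the scene stay as the last step left them, time stands still between calls to the robot, and variables do not carry over. Pictures are saved under pics/ and viewed, and the job is handed in when it is done.

Besides the shell and the picture viewer there is one more tool, called after ">>>" as a command line: name --pt "numbers of a row" for each row, then --argument value for the rest. step_arm: Moves the arm, as the interface text tells. Shifts and turns lie within -1 to 1; 1 stands for 40 mm of shift or 360 degrees of turn. Its arguments: {"type":"object","properties":{"plan":{"type":"array"},"fingers":{"type":"number"},"force":{"type":"number"}},"required":["plan"]}

```bash
mkdir -p pics; cat > h.py <<'E'
import numpy as np, cv2, pickle
from station import bot
from scipy.spatial.transform import Rotation as R
def rot(q): return R.from_quat([q[1],q[2],q[3],q[0]]).as_matrix()
def grab(name,fn):
    o=bot.get_obs(); p,d=bot.read_camera(name); m=bot.camera_model(name)
    if 'T_tool_cam' in m:
        T=np.array(m['T_tool_cam']); Rt=rot(o['tool_rot'])
        Rc=Rt@T[:3,:3]; oc=np.array(o['eef_pos'])+Rt@T[:3,3]
    else: Rc=np.array(m['rotation']); oc=np.array(m['origin'])
    pickle.dump(dict(p=p,d=d,K=np.array(m['mtx']),k1=m['k1'],R=Rc,o=oc),open(fn+'.pkl','wb'))
    cv2.imwrite('pics/'+fn+'.png',cv2.resize(p[:,:,::-1],(768,576)))
    return o
def load(fn): return pickle.load(open(fn+'.pkl','rb'))
def rays(c,uv):
    uv=np.atleast_2d(np.array(uv,float)); K=c['K']
    # camera right/down slopes
    pts=cv2.undistortPoints(uv.reshape(-1,1,2),K,np.array([c['k1'],0,0,0,0.])).reshape(-1,2)
    d=np.c_[pts[:,0],-pts[:,1],-np.ones(len(pts))]
    return d@c['R'].T
def onz(c,uv,z):
    r=rays(c,uv); return c['o']+r*((z-c['o'][2])/r[:,2])[:,None]
def cloud(c):
    h,w=c['d'].shape; v,u=np.mgrid[:h,:w]
    r=rays(c,np.c_[u.ravel(),v.ravel()]); P=c['o']+r*c['d'].reshape(-1,1)
    P[c['d'].ravel()==0]=np.nan
    return P.reshape(h,w,3)
def proj(c,P):
    p=(np.atleast_2d(P)-c['o'])@c['R']; s=np.c_[p[:,0]/-p[:,2],p[:,1]/p[:,2]]
    s=s*(1+c['k1']*(s**2).sum(1,keepdims=True)); return s@c['K'][:2,:2].T+c['K'][:2,2]
E
python3 - <<'E'
from h import *
np.set_printoptions(precision=4,suppress=True)
for n in ['scene','side','wrist']:
    o=grab(n,n+'0'); c=load(n+'0'); print(n,c['o'],c['R'][:,2],c['K'],c['k1'])
print(o, bot.pinch_z)
E
```

```text
Traceback (most recent call last):
IndexError: too many indices for array: array is 1-dimensional, but 2 were indexed
```

```bash
sed -i "s/Rc=np.array(m\['rotation'\]);/Rc=np.array(m['rotation']); Rc=rot(Rc) if Rc.ndim==1 and Rc.size==4 else Rc.reshape(3,3);/" h.py
python3 - <<'E'
from h import *
np.set_printoptions(precision=4,suppress=True)
print(bot.camera_model('scene')['rotation'])
for n in ['scene','side','wrist']:
    o=grab(n,n+'0'); c=load(n+'0'); print(n,c['o'],c['R'][:,2],c['K'],c['k1'])
print(o, bot.pinch_z)
E
```

```text
[0.603  0.2559 0.3077 0.6901]
scene [1.376  0.1068 0.8616] [0.7243 0.1161 0.6797] [[376.6476   0.     258.44  ]
 [  0.     376.6476 191.1138]
 [  0.       0.       1.    ]] -0.1043718232172622
side [0.4491 0.9903 0.7236] [-0.0711  0.8379  0.5412] [[474.2152   0.     255.0294]
 [  0.     474.2152 193.0919]
 [  0.       0.       1.    ]] 0.025197449372582392
wrist [ 0.3033 -0.6065  0.3732] [0.2541 0.0947 0.9625] [[275.6495   0.     255.1077]
 [  0.     275.6495 193.6975]
 [  0.       0.       1.    ]] -0.039098734146956686
{'t': 0.15, 'q': array([ 1.1009,  0.4776,  0.0224,  1.5562, -0.0115,  1.1093, -0.0831]), 'joint_vel': array([ 0.0005, -0.0008, -0.0008, -0.0014, -0.0001,  0.0021, -0.0005]), 'joint_torque': array([  0.0025, -59.6921,   1.61  , -28.1491,   0.0125,   0.0065,
         0.    ]), 'eef_pos': array([ 0.2387, -0.6308,  0.1988]), 'tool_rot': array([-0.1268, -0.6954, -0.1277,  0.6957]), 'contact_force': array([-0.3304, -0.4149,  0.5918]), 'torque': array([-0.016 , -0.0342, -0.0182]), 'gripper_width': 1.0017384153435618} 0.0187
```

View pics/scene0.png

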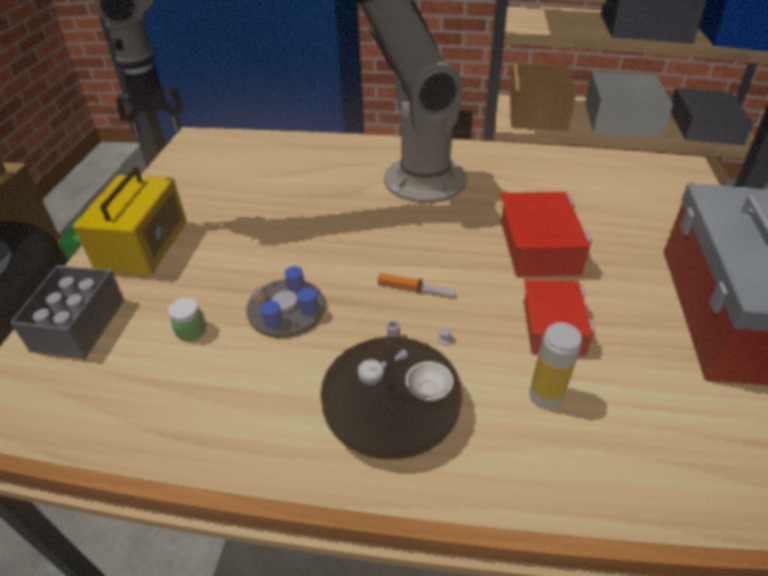

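View pics/side0.png

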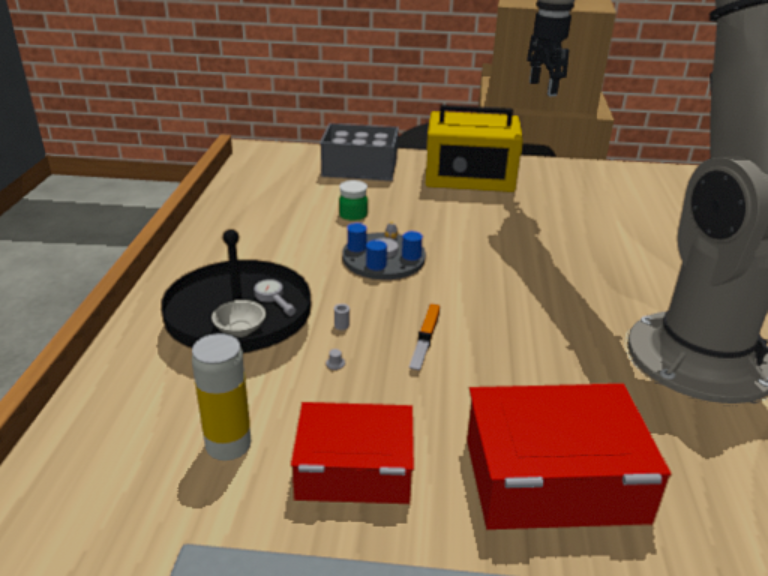

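View pics/wrist0.png

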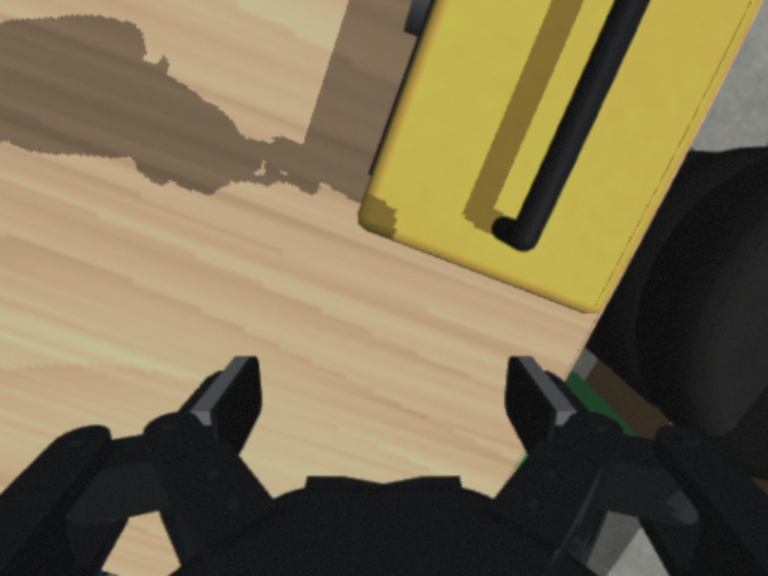

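```bash
cat > m.py <<'E'
from h import *
np.set_printoptions(precision=4,suppress=True)
for n in ['scene0','side0']:
    c=load(n); P=cloud(c); hsv=cv2.cvtColor(c['p'],cv2.COLOR_RGB2HSV)
    H,S,V=[hsv[...,i].astype(int) for i in range(3)]
    masks=dict(red=((H<6)|(H>174))&(S>180)&(V>100), blue=(H>108)&(H<128)&(S>150)&(V>60),
      orange=(H>8)&(H<17)&(S>190), grn=(H>50)&(H<80)&(S>150))
    print(n)
    for k,m in masks.items():
        m=m&(P[...,0]>.15)&(P[...,0]<1.1)&(P[...,1]>-.6)&(P[...,1]<.5)&(P[...,2]>-.02)&(P[...,2]<.2)
        nl,L,st,ce=cv2.connectedComponentsWithStats(m.astype(np.uint8))
        for i in range(1,nl):
            if st[i,4]<30: continue
            q=P[L==i]; zt=np.percentile(q[:,2],95); t=q[q[:,2]>zt-.01]
            r=cv2.minAreaRect((t[:,:2]*1000).astype(np.float32))
            print(k,st[i],'ztop %.3f'%zt,'mean',t.mean(0),'rect',r)
E
python3 m.py
```

```text
scene0
red [ 334  129   59   54 2169] ztop 0.093 mean [0.2878 0.2963 0.0902] rect ((277.30517578125, 296.2872009277344), (217.3041534423828, 164.96487426757812), 9.519678115844727)
red [ 351  187   44   37 1137] ztop 0.067 mean [0.5353 0.3121 0.0635] rect ((538.2610473632812, 313.36090087890625), (154.3153839111328, 116.1646957397461), 4.665001392364502)
orange [253 184  25   6  54] ztop 0.024 mean [ 0.4552 -0.0196  0.0217] rect ((455.5765075683594, -18.292251586914062), (83.2158432006836, 12.23967456817627), 80.26422882080078)
side0
red [ 313  256  134   66 6917] ztop 0.093 mean [0.2733 0.3075 0.0904] rect ((273.21124267578125, 299.18743896484375), (216.30982971191406, 170.3358154296875), 8.850008010864258)
red [ 194  268   82   47 3286] ztop 0.066 mean [0.5381 0.3203 0.0637] rect ((538.356201171875, 316.6290283203125), (151.3421173095703, 120.68277740478516), 4.1859307289123535)
blue [235 149   9  13  33] ztop 0.061 mean [ 0.603  -0.2591  0.058 ] rect ((603.65185546875, -260.55694580078125), (18.57698631286621, 44.80036926269531), 23.14777374267578)
blue [244 174  13   6  32] ztop 0.031 mean [ 0.5601 -0.1772  0.027 ] rect ((562.7981567382812, -176.95608520507812), (32.08427810668945, 13.426606178283691), 1.3406486511230469)
orange [281 203  12  20 134] ztop 0.026 mean [ 0.4501 -0.0155  0.0227] rect ((451.0418701171875, -14.816642761230469), (95.04399871826172, 19.846940994262695), 81.25251770019531)
grn [227 131  18  15 225] ztop 0.048 mean [ 0.6376 -0.4099  0.0439] rect ((638.1478881835938, -411.2967529296875), (56.23002624511719, 27.935775756835938), 4.029754638671875)
```

```bash
cat > m2.py <<'E'
from h import *
np.set_printoptions(precision=4,suppress=True)
o=bot.get_obs(); print(rot(o['tool_rot']))
for n in ['scene0','side0']:
    c=load(n); P=cloud(c); hsv=cv2.cvtColor(c['p'],cv2.COLOR_RGB2HSV)
    H,S,V=[hsv[...,i].astype(int) for i in range(3)]
    m=(H>100)&(H<130)&(S>110)
    m=m&(P[...,0]>.4)&(P[...,0]<.8)&(P[...,1]>-.4)&(P[...,1]<-.05)&(P[...,2]<.12)
    nl,L,st,ce=cv2.connectedComponentsWithStats(m.astype(np.uint8))
    for i in range(1,nl):
        if st[i,4]<25: continue
        q=P[L==i]; zt=np.percentile(q[:,2],95); t=q[q[:,2]>zt-.006]
        print(n,'blue',st[i],zt,t.mean(0))
    # spray
    for nm,lo,hi,m in [('yel',0.05,.2,(H>22)&(H<34)&(S>150))]:
        m=m&(P[...,0]>.5)&(P[...,1]>0)
        print(nm,m.sum(),P[m].mean(0) if m.any() else 0)
    x0,y0=[(160,180),(225,145)][n=='side0']
    cv2.imwrite('pics/z%s.png'%n,cv2.resize(c['p'][y0:y0+60,x0:x0+80,::-1],None,fx=9,fy=9,interpolation=cv2.INTER_CUBIC))
E
python3 m2.py
```

```text
[[-0.0004  0.354  -0.9353]
 [ 0.0011 -0.9353 -0.354 ]
 [-1.     -0.0011  0.    ]]
scene0 blue [191 179  10   7  54] 0.06262712353170286 [ 0.502  -0.2401  0.0599]
scene0 blue [199 192  12   9  84] 0.06202132057916844 [ 0.5649 -0.1944  0.0599]
scene0 blue [174 201  12   9  85] 0.06269247139917275 [ 0.613  -0.2595  0.06  ]
yel 13 [0.7461 0.2845 0.0701]
side0 blue [232 149  26  32 479] 0.06134050012062777 [ 0.5852 -0.2192  0.0595]
side0 blue [268 154  13  20 235] 0.061206939132229306 [ 0.498  -0.2357  0.0594]
yel 1030 [0.7094 0.3192 0.0796]
```

View pics/zscene0.png

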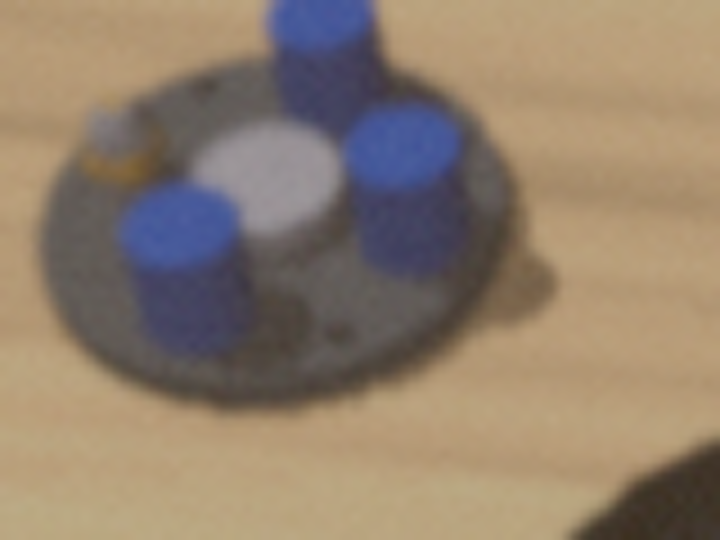

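View pics/zside0.png

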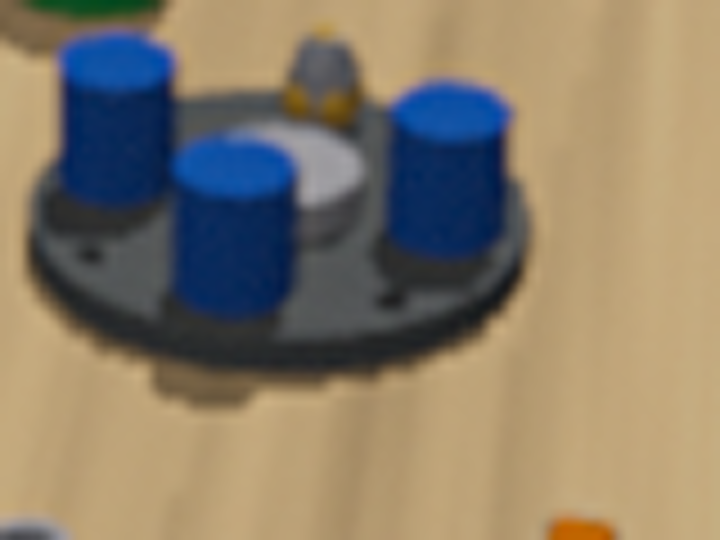

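```bash
cat >> h.py <<'E'
def down(yaw_y_deg,pitch=0):
    "tool pointing down with tool y (jaw) along world heading yaw_y_deg"
    a=np.radians(yaw_y_deg); y=np.array([np.cos(a),np.sin(a),0]); x=np.array([0,0,-1.]); return np.c_[x,y,np.cross(x,y)]
def plan(pos,Rt,n,dec=3):
    o=bot.get_obs(); p=np.array(o['eef_pos']); R0=rot(o['tool_rot'])
    rv=R.from_matrix(R0.T@Rt).as_rotvec()
    out=[]; Rc=R0; pc=p.copy()
    for i in range(n):
        tgt=p+(np.array(pos)-p)*(i+1)/n
        s=np.round(Rc.T@(tgt-pc)/.04,dec); t=np.round(rv/n/(2*np.pi),4)
        out.append([*s,*t]); pc=pc+Rc@s*.04; Rc=Rc@R.from_rotvec(t*2*np.pi).as_matrix()
    print('from',p.round(4),'yaw',np.degrees(np.arctan2(R0[1,1],R0[0,1])).round(2),'xaxis',R0[:,0].round(4),'F',np.round(o['contact_force'],2),'w',round(o['gripper_width'],3),'t',o['t'])
    for k in range(0,n,8): print([[float(v)+0. for v in r] for r in out[k:k+8]])
E
python3 - <<'E'
from h import *
plan([0.44,-0.03,0.2],down(-9),18)
E
```

```text
from [ 0.2388 -0.6309  0.1989] yaw -69.27 xaxis [-4.0e-04  1.1e-03 -1.0e+00] F [-0.28 -0.85 -0.56] w 0.998 t 0.2
[[-0.001, -0.682, -0.557, -0.0093, 0.0, 0.0], [-0.001, -0.648, -0.595, -0.0093, 0.0, 0.0], [0.0, -0.612, -0.633, -0.0093, 0.0, 0.0], [-0.001, -0.574, -0.667, -0.0093, 0.0, 0.0], [-0.001, -0.534, -0.699, -0.0093, 0.0, 0.0], [-0.001, -0.492, -0.73, -0.0093, 0.0, 0.0], [-0.001, -0.449, -0.757, -0.0093, 0.0, 0.0], [0.0, -0.404, -0.782, -0.0093, 0.0, 0.0]]
[[-0.001, -0.358, -0.804, -0.0093, 0.0, 0.0], [-0.001, -0.31, -0.824, -0.0093, 0.0, 0.0], [-0.001, -0.262, -0.841, -0.0093, 0.0, 0.0], [0.0, -0.211, -0.854, -0.0093, 0.0, 0.0], [-0.001, -0.162, -0.865, -0.0093, 0.0, 0.0], [-0.001, -0.111, -0.873, -0.0093, 0.0, 0.0], [-0.001, -0.06, -0.878, -0.0093, 0.0, 0.0], [-0.001, -0.008, -0.88, -0.0093, 0.0, 0.0]]
[[0.0, 0.043, -0.88, -0.0093, 0.0, 0.0], [-0.001, 0.095, -0.875, -0.0093, 0.0, 0.0]]
```

>>> step_arm --pt "0 -0.68 -0.56 -0.0093 0 0" --pt "0 -0.65 -0.6 -0.0093 0 0" --pt "0 -0.61 -0.63 -0.0093 0 0" --pt "0 -0.57 -0.67 -0.0093 0 0" --pt "0 -0.53 -0.7 -0.0093 0 0" --pt "0 -0.49 -0.73 -0.0093 0 0" --pt "0 -0.45 -0.76 -0.0093 0 0" --pt "0 -0.4 -0.78 -0.0093 0 0" --fingers -1

```text
t: 1.2
eef_pos: [0.3294, -0.3632, 0.1995]
tool_rot: [0.286, 0.647, 0.286, -0.647]
contact_force: [-0.3, 1.1, -0.2]
gripper_width: 1.0
```

>>> step_arm --pt "0 -0.36 -0.8 -0.0093 0 0" --pt "0 -0.31 -0.82 -0.0093 0 0" --pt "0 -0.26 -0.84 -0.0093 0 0" --pt "0 -0.21 -0.85 -0.0093 0 0" --pt "0 -0.16 -0.86 -0.0093 0 0" --pt "0 -0.11 -0.87 -0.0093 0 0" --pt "0 -0.06 -0.88 -0.0093 0 0" --pt "0 -0.01 -0.88 -0.0093 0 0"

```text
t: 2.2
eef_pos: [0.4183, -0.0962, 0.1996]
tool_rot: [0.428, 0.563, 0.428, -0.563]
contact_force: [0.8, 0.2, -0.2]
gripper_width: 1.0
```

>>> step_arm --pt "0 0.04 -0.88 -0.0093 0 0" --pt "0 0.09 -0.87 -0.0093 0 0" --pt "0 0 0 0 0 0"

```text
t: 2.58
eef_pos: [0.4407, -0.028, 0.1997]
tool_rot: [0.461, 0.537, 0.461, -0.536]
contact_force: [-0.1, -0.5, 0.2]
gripper_width: 1.001
```

```bash
python3 - <<'E'
from h import *
o=grab('wrist','w1'); print(o['eef_pos'],o['t'],rot(o['tool_rot']))
E
```

```text
[ 0.44065189 -0.02800892  0.19974943] 2.575 [[ 8.22252330e-04  9.88692820e-01 -1.49952762e-01]
 [ 8.50163868e-04 -1.49953450e-01 -9.88692692e-01]
 [-9.99999301e-01  6.85470450e-04 -9.63850486e-04]]
```

View pics/w1.png

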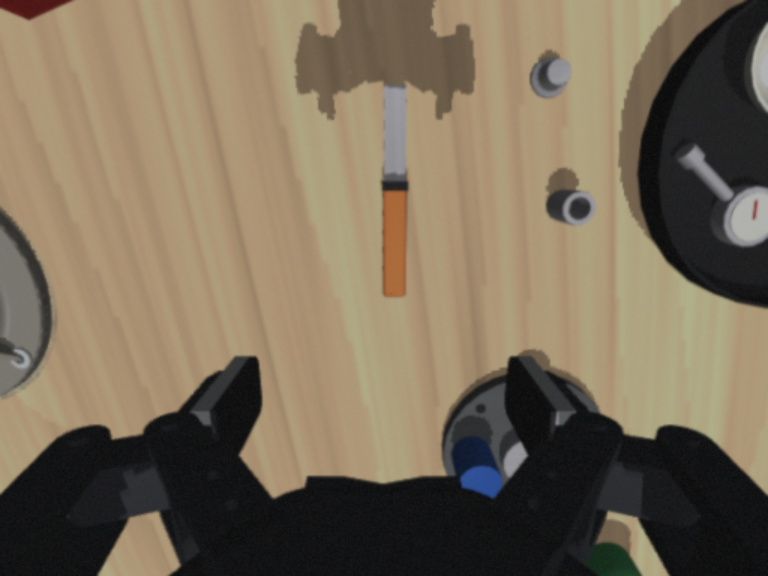

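```bash
python3 - <<'E'
from h import *
np.set_printoptions(precision=4,suppress=True)
c=load('w1'); hsv=cv2.cvtColor(c['p'],cv2.COLOR_RGB2HSV); H,S,V=[hsv[...,i].astype(int) for i in range(3)]
m=(H<15)&(S>150)&(V>120); m[:110]=0;m[210:]=0; m[:,:230]=0;m[:,300:]=0
v,u=np.nonzero(m); print(u.min(),u.max(),v.min(),v.max(),m.sum())
P=onz(c,np.c_[u,v],0.024)
r=cv2.minAreaRect((P[:,:2]*1000).astype(np.float32)); print(r)
# blade: gray bright
b=(S<70)&(V>120); b[122:]=0;b[:50]=0;b[:,:250]=0;b[:,:][:,280:]=0
v,u=np.nonzero(b); print(u.min(),u.max(),v.min(),v.max()); Q=onz(c,np.c_[u,v],0.0135)
print(cv2.minAreaRect((Q[:,:2]*1000).astype(np.float32)))
pc=P[:,:2].mean(0); qc=Q[:,:2].mean(0); d=qc-pc; print(pc,qc,d,np.degrees(np.arctan2(d[1],d[0])))
i=np.argmax(Q[:,:2]@(d/np.linalg.norm(d))); print('tip',Q[i]); 
C=cloud(c); print('depth z handle',np.nanmedian(C[m][:,2]), 'shelf',np.nanmedian(C[140:190,200:240,2]), 'blade',np.nanmedian(C[b][:,2]))
E
```

```text
256 270 127 196 988
((452.5515441894531, -17.907127380371094), (88.99418640136719, 17.565292358398438), 81.37123107910156)
250 271 56 119
((463.52838134765625, 72.36454772949219), (74.41852569580078, 25.21596908569336), 79.50530242919922)
[ 0.4524 -0.0165] [0.4661 0.0744] [0.0137 0.0908] 81.41422779326061
tip [0.4797 0.1072 0.0135]
depth z handle 0.023897183755731133 shelf -2.3304051117667424e-05 blade 0.01336527824499159
```

```bash
python3 - <<'E'
from h import *
plan([0.4534,-0.0125,0.006],down(-8.6),8)
E
```

```text
from [ 0.44   -0.0299  0.1995] yaw -8.81 xaxis [-1.e-04  0.e+00 -1.e+00] F [-0.54 -0.51 -0.65] w 1.001 t 2.625
[[0.605, 0.033, -0.06, -0.0001, 0.0, 0.0], [0.604, 0.033, -0.06, -0.0001, 0.0, 0.0], [0.605, 0.033, -0.061, -0.0001, 0.0, 0.0], [0.605, 0.033, -0.06, -0.0001, 0.0, 0.0], [0.604, 0.033, -0.06, -0.0001, 0.0, 0.0], [0.605, 0.033, -0.06, -0.0001, 0.0, 0.0], [0.605, 0.033, -0.06, -0.0001, 0.0, 0.0], [0.604, 0.034, -0.06, -0.0001, 0.0, 0.0]]
```

>>> step_arm --pt "0.8 0.07 -0.12 0 0 0" --pt "0.8 0.07 -0.12 0 0 0" --pt "0.8 0.07 -0.12 0 0 0" --pt "0.8 0.06 -0.12 0 0 0" --pt "0.8 0 0 0 0 0" --pt "0.56 0 0 0 0 0" --pt "0.28 0 0 0 0 0" --pt "0 0 0 0 0 0"

```text
t: 3.62
eef_pos: [0.4533, -0.0147, 0.0056]
tool_rot: [-0.459, -0.537, -0.459, 0.538]
contact_force: [-0.7, 0.0, -0.7]
gripper_width: 0.996
```

>>> step_arm --pt "0 0 0 0 0 0" --pt "0 0 0 0 0 0" --pt "0 0 0 0 0 0" --pt "0 0 0 0 0 0" --pt "0 0 0 0 0 0" --fingers 1 --force 100

```text
t: 4.25
eef_pos: [0.4539, -0.0142, 0.006]
tool_rot: [0.459, 0.538, 0.459, -0.538]
contact_force: [0.1, -0.5, -0.3]
gripper_width: -0.002
```

```bash
python3 - <<'E'
from h import *
o=grab('wrist','w2'); print(o['eef_pos'],o['gripper_width']); o=grab('side','s2');
c=load('s2'); cv2.imwrite('pics/zs2.png',cv2.resize(c['p'][120:300,180:400,::-1],None,fx=3,fy=3))
E
```

```text
[ 0.45386608 -0.01421408  0.0059905 ] -0.002063731668670966
```

View pics/w2.png

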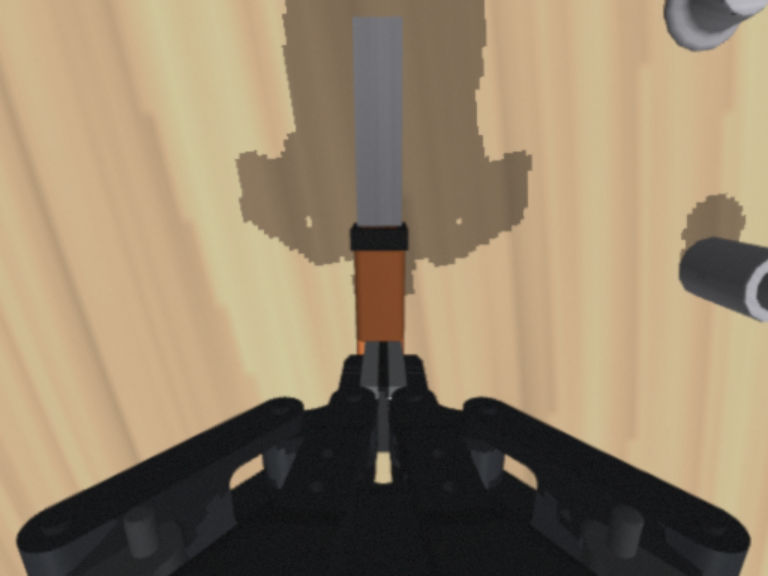

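View pics/zs2.png

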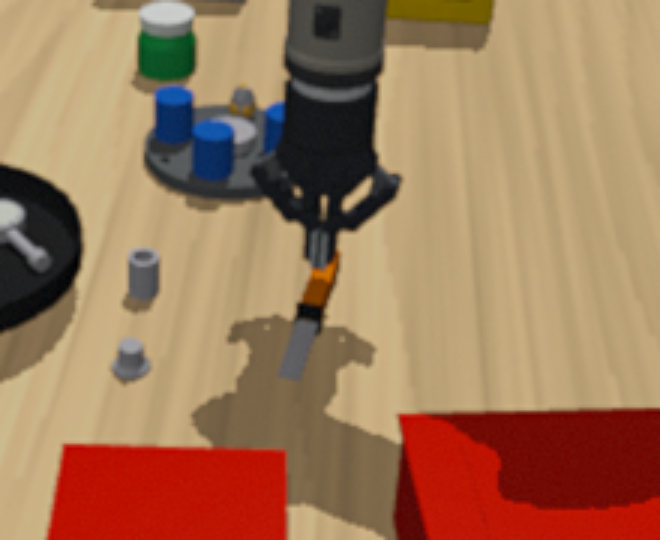

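```bash
python3 - <<'E'
from h import *
np.set_printoptions(precision=3,suppress=True)
c=load('w2'); C=cloud(c)
for v in range(150,320,10): print(v,C[v,238],C[v,255],C[v,262])
c=load('s2'); C=cloud(c)
for v in range(190,232,3): print(v,c['p'][v,286],C[v,284],C[v,286],C[v,289])
E
```

```text
150 [0.452 0.036 0.015] [0.462 0.035 0.015] [0.466 0.034 0.014]
160 [0.452 0.032 0.026] [0.461 0.03  0.026] [0.465 0.03  0.025]
170 [0.45  0.026 0.024] [0.46  0.024 0.025] [0.464 0.024 0.025]
180 [0.449 0.02  0.023] [0.459 0.018 0.024] [0.463 0.018 0.024]
190 [0.448 0.014 0.023] [0.458 0.013 0.024] [0.462 0.012 0.024]
200 [0.447 0.008 0.023] [0.457 0.006 0.024] [0.461 0.006 0.024]
210 [0.446 0.001 0.023] [0.456 0.    0.024] [ 0.46  -0.     0.024]
220 [ 0.445 -0.005  0.023] [ 0.455 -0.006  0.024] [ 0.459 -0.006  0.025]
230 [ 0.444 -0.012  0.021] [ 0.456 -0.003  0.047] [ 0.459 -0.004  0.046]
240 [ 0.446 -0.006  0.05 ] [ 0.456 -0.003  0.059] [ 0.459 -0.003  0.059]
250 [ 0.447 -0.006  0.06 ] [ 0.456 -0.003  0.07 ] [ 0.459 -0.004  0.068]
260 [0.449 0.    0.082] [ 0.456 -0.004  0.075] [ 0.458 -0.006  0.074]
270 [ 0.449 -0.001  0.086] [ 0.455 -0.009  0.075] [ 0.458 -0.003  0.086]
280 [ 0.45  -0.001  0.093] [ 0.454 -0.014  0.075] [ 0.458 -0.006  0.088]
290 [0.451 0.003 0.106] [ 0.453 -0.02   0.074] [ 0.457 -0.013  0.085]
300 [0.452 0.004 0.112] [ 0.452 -0.024  0.076] [ 0.456 -0.016  0.087]
3
[... 514 characters left out ...]
0.054] [ 0.454 -0.003  0.053] [ 0.447 -0.004  0.053]
208 [64 69 74] [ 0.459 -0.003  0.043] [ 0.454 -0.002  0.044] [ 0.446 -0.007  0.042]
211 [204 111   0] [ 0.458 -0.021  0.022] [ 0.453 -0.022  0.022] [ 0.445 -0.019  0.025]
214 [120  59   0] [ 0.458 -0.003  0.025] [ 0.453 -0.006  0.024] [ 0.445 -0.01   0.021]
217 [123  59   0] [0.457 0.003 0.02 ] [0.452 0.008 0.024] [0.444 0.003 0.021]
220 [124  60   0] [0.456 0.02  0.023] [0.451 0.024 0.026] [0.444 0.004 0.013]
223 [ 9 10 13] [0.456 0.036 0.025] [0.451 0.037 0.027] [ 0.443 -0.002 -0.002]
226 [22 18 15] [0.455 0.036 0.016] [0.45  0.037 0.018] [ 0.443  0.011 -0.001]
229 [38 33 29] [0.455 0.045 0.014] [0.45  0.036 0.007] [ 0.442  0.025 -0.001]
```

>>> step_arm --pt "0 0 0 0 0 0" --pt "0 0 0 0 0 0" --pt "0 0 0 0 0 0" --pt "0 0 0 0 0 0" --fingers -1

```text
t: 4.85
eef_pos: [0.4538, -0.0142, 0.0059]
tool_rot: [-0.459, -0.538, -0.459, 0.538]
contact_force: [0.9, -0.3, 0.4]
gripper_width: 0.842
```

>>> step_arm --pt "0.2 0 0 0 0 0" --pt "0.2 0 0 0 0 0" --pt "0.2 0 -0.04 0 0 0" --pt "0.1 0 0 0 0 0" --pt "0 0 0 0 0 0"

```text
t: 5.48
eef_pos: [0.4538, -0.0125, -0.0225]
tool_rot: [-0.459, -0.537, -0.459, 0.538]
contact_force: [-0.5, 0.5, -0.5]
gripper_width: 1.0
```

```bash
python3 - <<'E'
from h import *
o=grab('side','s3');print(o['eef_pos'],o['contact_force'],o['gripper_width'])
c=load('s3'); cv2.imwrite('pics/zs3.png',cv2.resize(c['p'][120:300,180:400,::-1],None,fx=3,fy=3))
E
```

```text
[ 0.45380304 -0.01251681 -0.02248741] [-0.53638443  0.45128708 -0.45482516] 1.00008372630739
```

View pics/zs3.png

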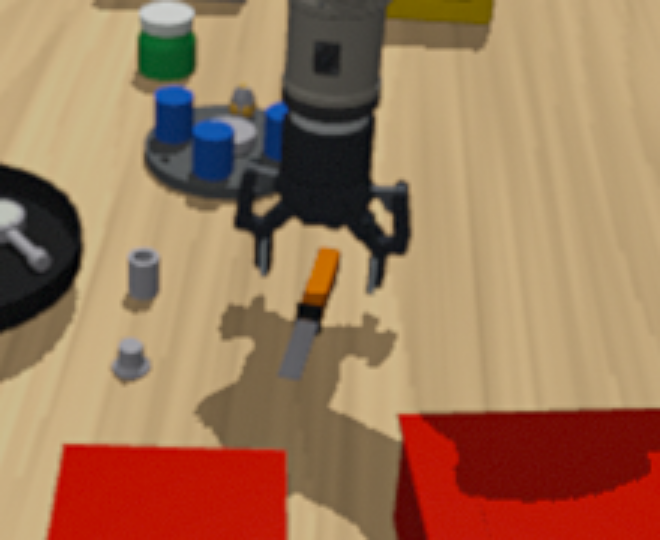

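>>> step_arm --pt "0.08 0 0 0 0 0" --pt "0 0 0 0 0 0" --pt "0 0 0 0 0 0" --pt "0 0 0 0 0 0" --pt "0 0 0 0 0 0" --pt "0 0 0 0 0 0" --pt "0 0 0 0 0 0" --fingers 1 --force 100

```text
t: 6.4
eef_pos: [0.4542, -0.0127, -0.0248]
tool_rot: [0.459, 0.538, 0.459, -0.538]
contact_force: [-1.3, 0.1, 7.0]
gripper_width: 0.206
```

>>> step_arm --pt "-0.4 0 0 0 0 0" --pt "-0.8 0 0 0 0 0" --pt "-0.8 0 0 0 0 0" --pt "-0.8 0 0 0 0 0" --pt "0 0 0 0 0 0"

```text
t: 7.02
eef_pos: [0.456, -0.0126, 0.0895]
tool_rot: [0.46, 0.539, 0.458, -0.536]
contact_force: [1.1, 0.2, -1.0]
gripper_width: 0.205
```

```bash
python3 - <<'E'
from h import *
o=grab('side','s4');print(o['eef_pos'],o['contact_force'],o['gripper_width'])
c=load('s4'); cv2.imwrite('pics/zs4.png',cv2.resize(c['p'][100:280,180:400,::-1],None,fx=3,fy=3))
o=grab('wrist','w4')
E
```

```text
[ 0.45599632 -0.01261453  0.08947064] [ 1.08017297  0.16054917 -1.04592067] 0.20498376943471108
```

View pics/zs4.png

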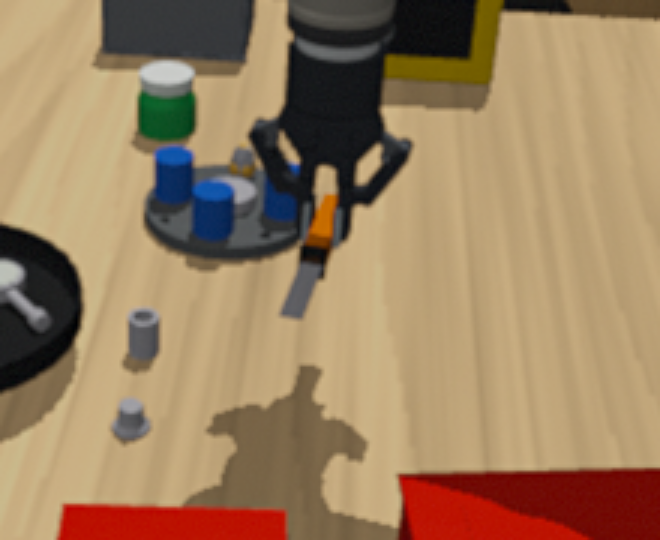

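View pics/w4.png

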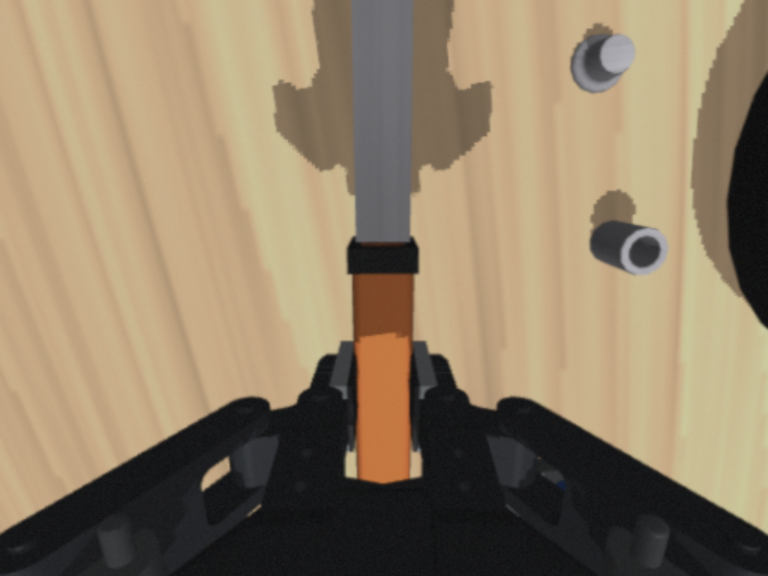

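```bash
python3 - <<'E'
from h import *
np.set_printoptions(precision=4,suppress=True)
c=load('w4'); C=cloud(c)
for v in [2,20,40,80,120,150,200,225,250,280]: print(v,C[v,250],C[v,255],C[v,260])
plan([0.554,0.11,0.2],down(4.3),6)
E
```

```text
2 [0.4712 0.1035 0.1264] [0.4734 0.1038 0.1247] [0.4756 0.1033 0.125 ]
20 [0.4701 0.0967 0.1256] [0.4722 0.0963 0.126 ] [0.4744 0.0958 0.1263]
40 [0.4687 0.0887 0.1256] [0.4709 0.0881 0.1266] [0.4732 0.0878 0.1261]
80 [0.466  0.0717 0.1264] [0.4683 0.0714 0.1264] [0.4705 0.0709 0.127 ]
120 [0.4631 0.054  0.1267] [0.4654 0.0536 0.126 ] [0.4678 0.0532 0.1267]
150 [0.4607 0.0398 0.1256] [0.4632 0.0396 0.1272] [0.4656 0.039  0.1259]
200 [0.4572 0.0177 0.1372] [0.4596 0.0173 0.1368] [0.4619 0.0168 0.1366]
225 [0.4551 0.0047 0.1362] [0.4575 0.0044 0.1362] [0.4599 0.0039 0.136 ]
250 [ 0.453  -0.0082  0.1372] [ 0.4554 -0.0089  0.1365] [ 0.4579 -0.0093  0.1365]
280 [ 0.4501 -0.0255  0.1367] [ 0.4528 -0.025   0.1381] [ 0.4553 -0.026   0.1373]
from [ 0.4539 -0.0129  0.087 ] yaw -9.03 xaxis [ 0.0006 -0.0004 -1.    ] F [-0.32 -0.97 -1.  ] w 0.203 t 7.125
[[-0.471, 0.332, -0.571, -0.0062, 0.0, 0.0], [-0.471, 0.354, -0.558, -0.0062, 0.0, 0.0], [-0.47, 0.375, -0.543, -0.0062, 0.0, 0.0], [-0.471, 0.396, -0.529, -0.0062, 0.0, 0.0], [-0.471, 0.416, -0.512, -0.0062, 0.0, 0.0], [-0.471, 0.436, -0.496, -0.0062, 0.0, 0.0]]
```

>>> step_arm --pt "-0.47 0.33 -0.57 -0.0062 0 0" --pt "-0.47 0.35 -0.56 -0.0062 0 0" --pt "-0.47 0.37 -0.54 -0.0062 0 0" --pt "-0.47 0.4 -0.53 -0.0062 0 0" --pt "-0.47 0.42 -0.51 -0.0062 0 0" --pt "-0.47 0.44 -0.5 -0.0062 0 0" --pt "0 0 0 0 0 0"

```text
t: 8.0
eef_pos: [0.555, 0.1127, 0.1995]
tool_rot: [0.519, 0.48, 0.52, -0.479]
contact_force: [-0.4, -0.4, -1.9]
gripper_width: 0.207
```

```bash
python3 - <<'E'
from h import *
o=grab('wrist','w5');print(o['eef_pos'],o['contact_force'],o['joint_vel'])
E
```

```text
[0.5549981  0.11270467 0.1995368 ] [-0.42159578 -0.3896548  -1.89321456] [ 0.02052732 -0.00654065  0.03076997  0.06610548  0.00577109 -0.00424428
 -0.00382016]
```

View pics/w5.png

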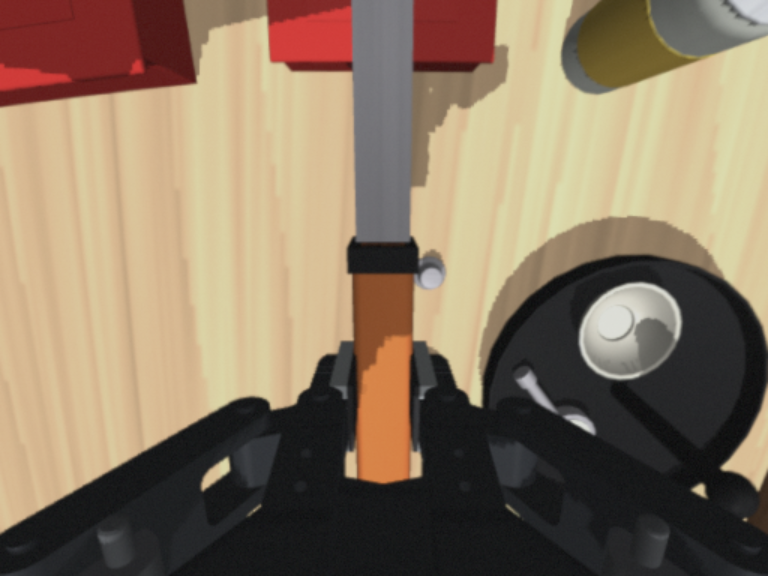

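```bash
python3 - <<'E'
from h import *
np.set_printoptions(precision=4,suppress=True)
c=load('w5')
hsv=cv2.cvtColor(c['p'],cv2.COLOR_RGB2HSV); H,S,V=[hsv[...,i].astype(int) for i in range(3)]
# lid: bright red top in rows<60
red=((H<8)|(H>172))&(S>140)
for u in [190,200,210,225,285,300,315,322]:
    col=[(v,int(c['p'][v,u,0])) for v in range(34,52)]
    print(u,[x[1] for x in col])
row=[int(c['p'][25,u,0]) for u in range(172,190)],[int(c['p'][25,u,1]) for u in range(322,340)]; print(row)
C=cloud(c); print('lid z',C[20,200],C[20,310]); print('nut',onz(c,[430/1.5,270/1.5],0.024))
# socket from w1
c1=load('w1'); print('socket',onz(c1,[[578/1.5,207/1.5]],.038),'nut',onz(c1,[[557/1.5,72/1.5]],.024))
print('corner',onz(c,[[180,41.3],[330.5,42]],0.064))
E
```

```text
190 [210, 210, 210, 209, 210, 205, 187, 148, 139, 171, 201, 215, 217, 218, 218, 218, 219, 219]
200 [210, 211, 210, 210, 211, 205, 180, 131, 102, 98, 97, 100, 106, 152, 204, 218, 219, 219]
210 [211, 211, 211, 212, 211, 204, 182, 138, 107, 100, 100, 99, 105, 144, 206, 217, 218, 217]
225 [211, 210, 210, 210, 211, 204, 176, 126, 103, 100, 100, 99, 103, 142, 207, 217, 218, 217]
285 [130, 128, 129, 128, 128, 125, 111, 83, 63, 60, 59, 61, 63, 78, 124, 139, 141, 141]
300 [127, 130, 128, 129, 129, 126, 114, 90, 67, 59, 61, 60, 59, 75, 120, 137, 139, 137]
315 [128, 128, 128, 128, 129, 128, 118, 94, 68, 61, 58, 61, 73, 102, 129, 139, 142, 144]
322 [130, 128, 129, 130, 128, 127, 119, 106, 120, 141, 148, 149, 149, 149, 149, 149, 149, 149]
([219, 218, 219, 219, 219, 218, 211, 186, 208, 208, 210, 208, 209, 210, 211, 210, 209, 210], [40, 43, 43, 43, 42, 40, 43, 86, 172, 203, 209, 207, 207, 208, 207, 208, 207, 207])
lid z [0.4871 0.2716 0.0638] [0.5978 0.2806 0.063 ]
nut [[0.5972 0.1051 0.024 ]]
socket [[ 0.6037 -0.0079  0.038 ]] nut [[0.5975 0.0971 0.024 ]]
corner [[0.4673 0.2503 0.064 ]
 [0.6212 0.2618 0.064 ]]
```

```bash
python3 - <<'E'
from h import *
plan([0.555,0.112,0.019],down(4.27),6)
E
```

```text
from [0.5538 0.1109 0.1984] yaw 4.45 xaxis [-1.6e-03  2.0e-04 -1.0e+00] F [ 0.36 -0.25 -1.25] w 0.203 t 8.05
[[0.748, 0.007, -0.004, 0.0001, 0.0, 0.0], [0.747, 0.006, -0.004, 0.0001, 0.0, 0.0], [0.748, 0.007, -0.003, 0.0001, 0.0, 0.0], [0.748, 0.007, -0.004, 0.0001, 0.0, 0.0], [0.747, 0.006, -0.004, 0.0001, 0.0, 0.0], [0.748, 0.007, -0.004, 0.0001, 0.0, 0.0]]
```

>>> step_arm --pt "0.9 0.02 -0.01 0 0 0" --pt "0.9 0.02 -0.01 0 0 0" --pt "0.9 0 0 0 0 0" --pt "0.9 0 0 0 0 0" --pt "0.6 0 0 0 0 0" --pt "0.28 0 0 0 0 0" --pt "0 0 0 0 0 0" --pt "0 0 0 0 0 0"

```text
t: 9.05
eef_pos: [0.5562, 0.1113, 0.0211]
tool_rot: [0.519, 0.481, 0.518, -0.48]
contact_force: [-0.4, -0.2, -1.2]
gripper_width: 0.208
```

```bash
python3 - <<'E'
from h import *
np.set_printoptions(precision=4,suppress=True)
o=grab('wrist','w6');print(o['eef_pos'],rot(o['tool_rot']),o['contact_force'])
c=load('w6'); C=cloud(c)
for v in [20,60,100,140]: print(v,C[v,255])
o=grab('scene','sc6');c=load('sc6'); cv2.imwrite('pics/zsc6.png',cv2.resize(c['p'][120:260,260:420,::-1],None,fx=4.5,fy=4.2))
o=grab('side','s6');c=load('s6'); cv2.imwrite('pics/zs6.png',cv2.resize(c['p'][180:340,160:360,::-1],None,fx=3.6,fy=3.6))
E
```

```text
[0.5562 0.1113 0.0211] [[ 0.0012  0.9971  0.0762]
 [ 0.0002  0.0762 -0.9971]
 [-1.      0.0012 -0.0001]] [-0.4122 -0.2403 -1.1522]
20 [0.548  0.2211 0.06  ]
60 [0.5493 0.2046 0.0606]
100 [0.5506 0.1873 0.0607]
140 [0.552  0.1689 0.0597]
```

View pics/zsc6.png

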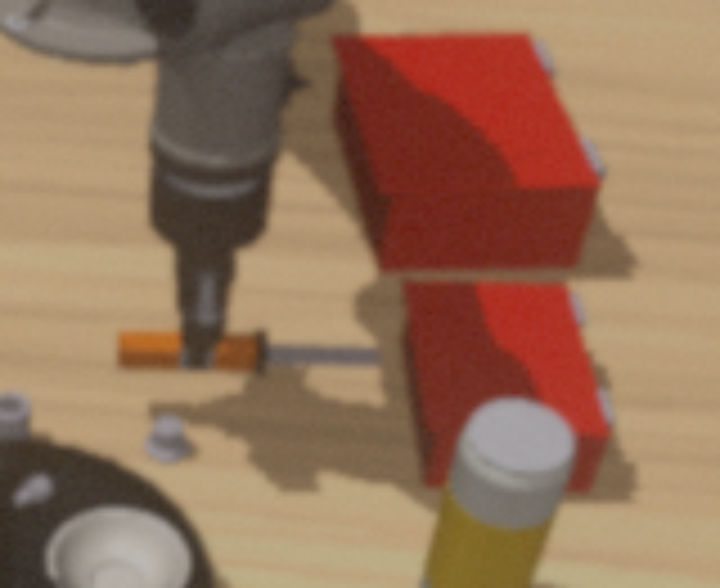

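View pics/w6.png

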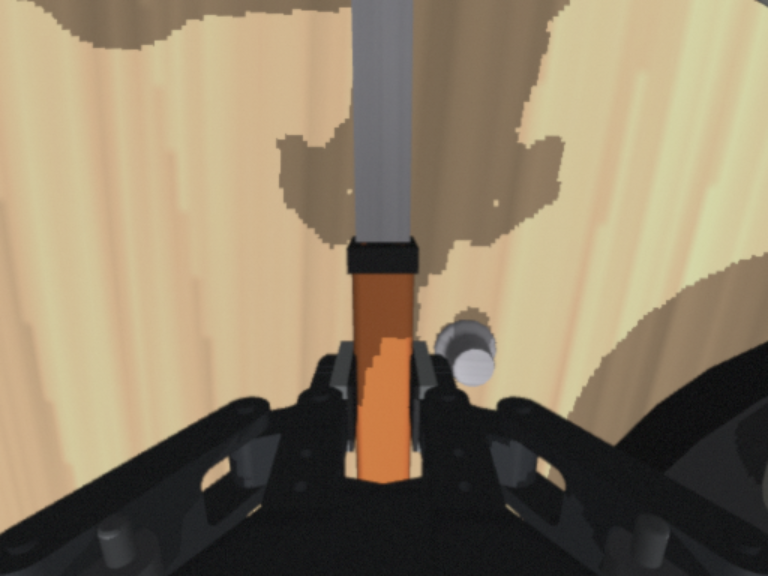

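View pics/zs6.png

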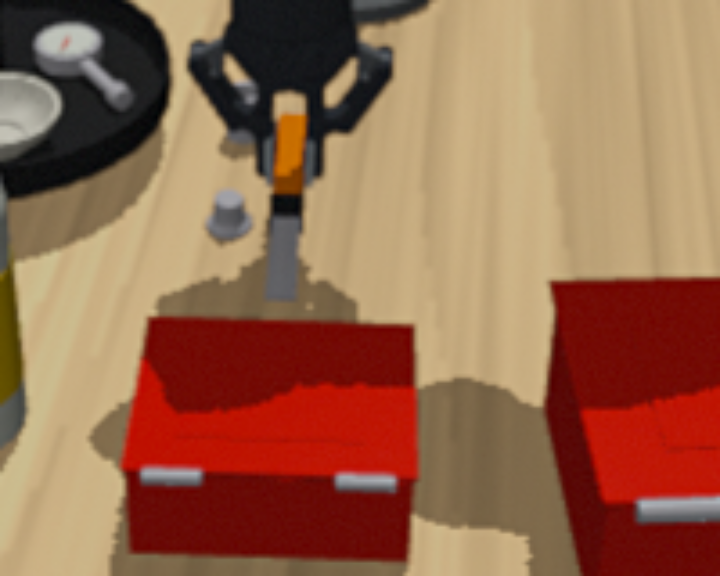

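```bash
python3 - <<'E'
from h import *
plan([0.5512,0.1630,0.0175],down(4.27),6)
E
```

```text
from [0.5564 0.1114 0.0212] yaw 4.38 xaxis [ 1.6e-03  2.0e-04 -1.0e+00] F [-0.05  0.34 -0.78] w 0.207 t 9.2
[[0.016, -0.005, -0.216, 0.0, 0.0, 0.0], [0.015, -0.005, -0.216, 0.0, 0.0, 0.0], [0.016, -0.005, -0.217, 0.0, 0.0, 0.0], [0.015, -0.006, -0.216, 0.0, 0.0, 0.0], [0.016, -0.005, -0.216, 0.0, 0.0, 0.0], [0.015, -0.005, -0.216, 0.0, 0.0, 0.0]]
```

First drop to height, then insert halfway and check the force.

>>> step_arm --pt "0.09 -0.03 0 0 0 0" --pt "0 0 -0.2 0 0 0" --pt "0 0 -0.3 0 0 0" --pt "0 0 -0.3 0 0 0" --pt "0 0 0 0 0 0"

```text
t: 9.82
eef_pos: [0.5518, 0.1453, 0.0169]
tool_rot: [0.519, 0.48, 0.52, -0.479]
contact_force: [0.3, -1.2, -0.7]
gripper_width: 0.202
```

>>> step_arm --pt "0 0 -0.2 0 0 0" --pt "0 0 -0.25 0 0 0" --pt "0 0 0 0 0 0"

```text
t: 10.2
eef_pos: [0.5506, 0.1625, 0.0169]
tool_rot: [0.519, 0.48, 0.519, -0.48]
contact_force: [0.6, -0.3, -0.8]
gripper_width: 0.207
```

```bash
python3 - <<'E'
from h import *
np.set_printoptions(precision=4,suppress=True)
o=grab('scene','sc7');print(o['eef_pos'],o['contact_force']);c=load('sc7'); cv2.imwrite('pics/zsc7.png',cv2.resize(c['p'][120:260,260:420,::-1],None,fx=4.5,fy=4.2))
E
```

```text
[0.5506 0.1625 0.0169] [ 0.5702 -0.286  -0.8047]
```

View pics/zsc7.png

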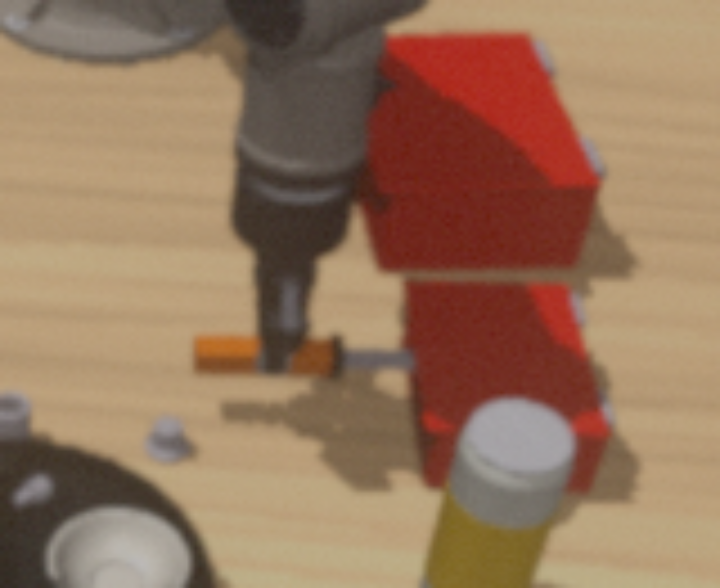

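>>> step_arm --pt "-0.25 0 0 0 0 0" --pt "-0.25 0 -0.03 0 0 0" --pt "-0.36 0 -0.1 0 0 0" --pt "-0.34 0 -0.16 0 0 0" --pt "0 0 0 0 0 0"

```text
t: 10.88
eef_pos: [0.551, 0.1743, 0.0666]
tool_rot: [0.519, 0.482, 0.519, -0.479]
contact_force: [-0.2, 0.4, -0.8]
gripper_width: 0.205
```

```bash
python3 - <<'E'
from h import *
np.set_printoptions(precision=4,suppress=True)
o=grab('scene','sc8');print(o['eef_pos'],o['contact_force'],o['torque'],o['gripper_width']);c=load('sc8'); cv2.imwrite('pics/zsc8.png',cv2.resize(c['p'][120:260,260:420,::-1],None,fx=4.5,fy=4.2))
E
```

```text
[0.551  0.1743 0.0666] [-0.1924  0.3561 -0.8316] [ 0.0115 -0.0005 -0.0078] 0.20479747225935283
```

View pics/zsc8.png

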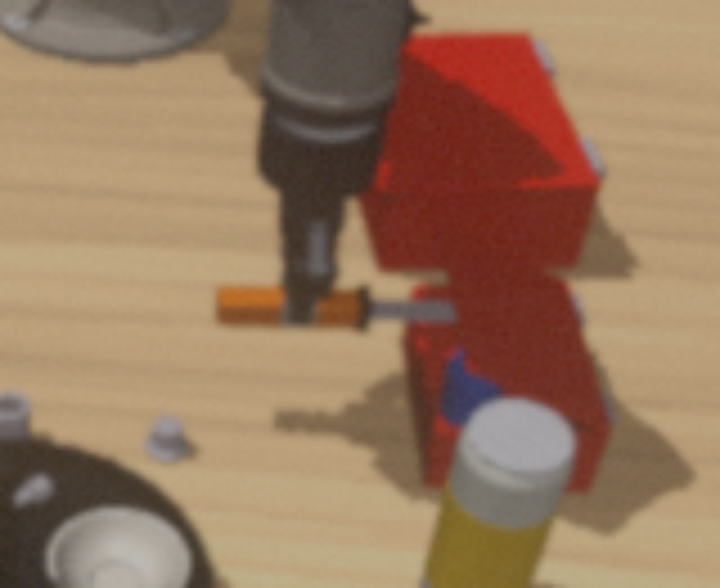

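>>> step_arm --pt "-0.31 0 -0.22 0 0 0" --pt "-0.27 0 -0.27 0 0 0" --pt "-0.22 0 -0.31 0 0 0" --pt "-0.16 0 -0.34 0 0 0" --pt "0 0 -0.3 0 0 0" --pt "0 0 -0.3 0 0 0" --pt "0 0 0 0 0 0"

```text
t: 11.8
eef_pos: [0.5439, 0.2438, 0.1028]
tool_rot: [0.519, 0.48, 0.52, -0.48]
contact_force: [0.5, -0.1, -1.0]
gripper_width: 0.204
```

```bash
python3 - <<'E'
from h import *
np.set_printoptions(precision=4,suppress=True)
o=grab('scene','sc9');print(o['eef_pos'],o['contact_force'],o['torque'],o['gripper_width']);c=load('sc9'); cv2.imwrite('pics/zsc9.png',cv2.resize(c['p'][80:260,250:420,::-1],None,fx=4,fy=3.3))
E
```

```text
[0.5439 0.2438 0.1028] [ 0.4978 -0.1235 -0.9662] [-0.0171 -0.0045 -0.0295] 0.2044394051482864
```

View pics/zsc9.png

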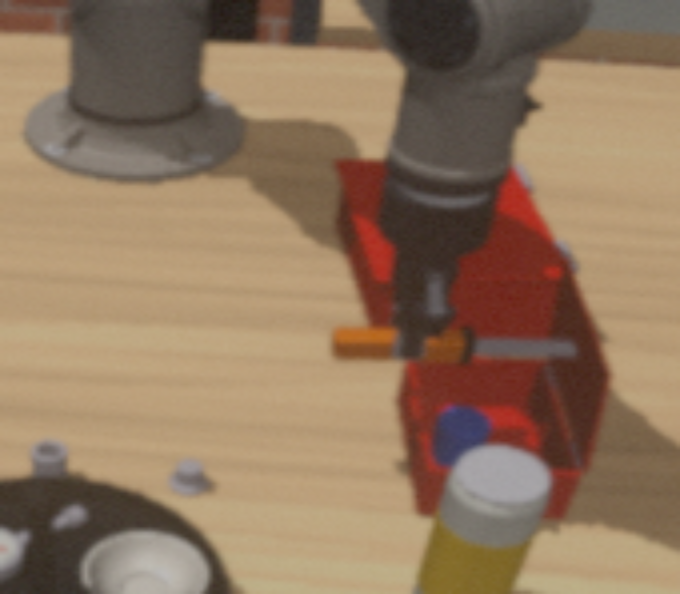

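>>> step_arm --pt "0 0 -0.3 0 0 0" --pt "0 0 -0.3 0 0 0" --pt "0 0 -0.25 0 0 0" --pt "0 0 -0.12 0 0 0" --pt "0 0 0 0 0 0"

```text
t: 12.48
eef_pos: [0.5413, 0.2815, 0.1031]
tool_rot: [0.519, 0.48, 0.519, -0.48]
contact_force: [0.1, 0.1, -0.2]
gripper_width: 0.205
```

```bash
python3 - <<'E'
from h import *
np.set_printoptions(precision=4,suppress=True)
o=grab('side','s10');print(o['eef_pos'],o['contact_force'],o['torque'],o['gripper_width']);c=load('s10'); 
C=cloud(c); hsv=cv2.cvtColor(c['p'],cv2.COLOR_RGB2HSV); H,S,V=[hsv[...,i].astype(int) for i in range(3)]
m=((H<6)|(H>174))&(S>180)&(C[...,0]>.46)&(C[...,2]>.075)&(C[...,1]>.35)
P=C[m]; print(len(P),P.min(0),P.max(0)); a=np.polyfit(P[:,1],P[:,2],1); 
q=P-P.mean(0); n=np.linalg.svd(q,full_matrices=False)[2][2]; print('normal',n,'angle',np.degrees(np.arccos(abs(n[2]))))
E
```

```text
[0.5413 0.2815 0.1031] [ 0.1456  0.0529 -0.2358] [ 0.0202 -0.0577  0.0297] 0.20493194484913363
2216 [0.46   0.3791 0.0751] [0.6073 0.4285 0.1756]
normal [-0.0712  0.9311 -0.3579] angle 69.03154907563056
```

View pics/s10.png

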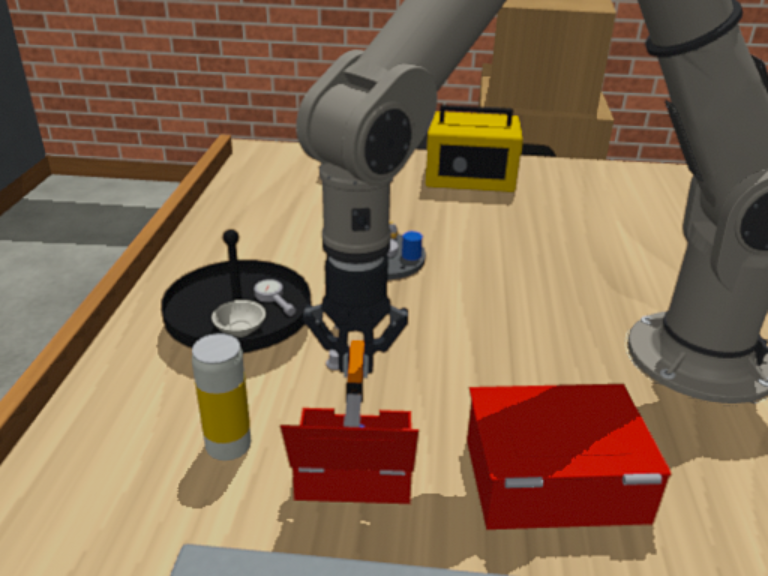

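```bash
python3 - <<'E'
from h import *
plan([0.4534,-0.0125,0.1],down(-8.6),12,2)
E
```

```text
from [0.5415 0.281  0.1031] yaw 4.41 xaxis [ 1.e-04  3.e-04 -1.e+00] F [ 0.26 -0.04 -0.78] w 0.203 t 12.525
[[0.01, -0.23, 0.6, 0.003, 0.0, 0.0], [0.0, -0.22, 0.6, 0.003, 0.0, 0.0], [0.01, -0.21, 0.6, 0.003, 0.0, 0.0], [0.01, -0.19, 0.61, 0.003, 0.0, 0.0], [0.0, -0.19, 0.61, 0.003, 0.0, 0.0], [0.01, -0.17, 0.61, 0.003, 0.0, 0.0], [0.0, -0.16, 0.62, 0.003, 0.0, 0.0], [0.01, -0.15, 0.62, 0.003, 0.0, 0.0]]
[[0.01, -0.14, 0.62, 0.003, 0.0, 0.0], [0.0, -0.12, 0.63, 0.003, 0.0, 0.0], [0.01, -0.12, 0.63, 0.003, 0.0, 0.0], [0.01, -0.1, 0.63, 0.003, 0.0, 0.0]]
```

>>> step_arm --pt "0 0 0.6 0 0 0" --pt "0 -0.22 0.7 0.004 0 0" --pt "0 -0.22 0.8 0.004 0 0" --pt "0 -0.22 0.8 0.004 0 0" --pt "0 -0.22 0.8 0.004 0 0" --pt "0 -0.22 0.8 0.004 0 0" --pt "0 -0.22 0.8 0.004 0 0" --pt "0 -0.22 0.8 0.004 0 0"

```text
t: 13.52
eef_pos: [0.4816, 0.0357, 0.1033]
tool_rot: [0.474, 0.525, 0.474, -0.524]
contact_force: [0.1, -0.4, -1.1]
gripper_width: 0.205
```

>>> step_arm --pt "0 -0.2 0.6 0.004 0 0" --pt "0 -0.2 0.4 0.004 0 0" --pt "0 0 0 0 0 0"

```text
t: 13.9
eef_pos: [0.4609, -0.002, 0.1031]
tool_rot: [-0.461, -0.536, -0.461, 0.537]
contact_force: [-0.2, 0.4, -1.6]
gripper_width: 0.201
```

```bash
python3 - <<'E'
from h import *
plan([0.4534,-0.0125,-0.0235],down(-8.6),6,2)
E
```

```text
from [ 0.4609 -0.002   0.1031] yaw -8.69 xaxis [-3.e-04 -6.e-04 -1.e+00] F [-0.22  0.41 -1.6 ] w 0.201 t 13.9
[[0.53, -0.02, 0.05, 0.0, 0.0, 0.0], [0.53, -0.03, 0.05, 0.0, 0.0, 0.0], [0.52, -0.02, 0.04, 0.0, 0.0, 0.0], [0.53, -0.03, 0.05, 0.0, 0.0, 0.0], [0.53, -0.02, 0.05, 0.0, 0.0, 0.0], [0.53, -0.02, 0.05, 0.0, 0.0, 0.0]]
```

>>> step_arm --pt "0.8 -0.05 0.09 0 0 0" --pt "0.8 -0.05 0.09 0 0 0" --pt "0.8 -0.04 0.08 0 0 0" --pt "0.5 0 0.03 0 0 0" --pt "0.2 0 0 0 0 0" --pt "0 0 0 0 0 0"

```text
t: 14.65
eef_pos: [0.4547, -0.0107, -0.0209]
tool_rot: [0.461, 0.536, 0.462, -0.536]
contact_force: [-0.2, 0.0, -0.4]
gripper_width: 0.206
```

>>> step_arm --pt "0.07 -0.03 0.03 0 0 0" --pt "0.03 0 0 0 0 0" --pt "0 0 0 0 0 0"

```text
t: 15.02
eef_pos: [0.4531, -0.0128, -0.0246]
tool_rot: [0.461, 0.536, 0.461, -0.536]
contact_force: [0.2, 0.3, -1.4]
gripper_width: 0.204
```

>>> step_arm --pt "0 0 0 0 0 0" --pt "0 0 0 0 0 0" --pt "0 0 0 0 0 0" --pt "0 0 0 0 0 0" --pt "-0.2 0 0 0 0 0" --pt "-0.6 0 0 0 0 0" --pt "-0.8 0 0 0 0 0" --pt "-0.8 0 0 0 0 0" --fingers -1

```text
t: 16.02
eef_pos: [0.4527, -0.0126, 0.0724]
tool_rot: [-0.461, -0.536, -0.461, 0.536]
contact_force: [-0.1, 0.1, 0.7]
gripper_width: 1.001
```

```bash
python3 - <<'E'
from h import *
o=grab('wrist','w11'); 
# cover position from side/scene red box interior
o=grab('scene','sc11'); c=load('sc11'); cv2.imwrite('pics/zsc11.png',cv2.resize(c['p'][120:260,240:420,::-1],None,fx=4.2,fy=4.2))
P=cloud(c); hsv=cv2.cvtColor(c['p'],cv2.COLOR_RGB2HSV); H,S,V=[hsv[...,i].astype(int) for i in range(3)]
m=(H>105)&(H<130)&(S>110)&(P[...,1]>.2)&(P[...,0]>.4); v,u=np.nonzero(m); print(m.sum(),u.min(),u.max(),v.min(),v.max())
q=P[m]; zt=np.percentile(q[:,2],95); t=q[q[:,2]>zt-.005]; print(zt,t.min(0),t.max(0),t.mean(0))
plan([0.5,0.2,0.2],down(4),2)
E
```

```text
95 360 371 203 213
0.05322954192688768 [0.52714132 0.28361324 0.0483216 ] [0.56107788 0.31748342 0.05463018] [0.54473294 0.30125474 0.05067895]
from [ 0.4553 -0.0125  0.0743] yaw -8.59 xaxis [ 5.9e-03 -3.0e-04 -1.0e+00] F [ 0.49 -0.61  0.54] w 0.998 t 16.125
[[-1.568, 0.165, -2.711, -0.0175, 0.0, -0.0005], [-1.57, 0.457, -2.677, -0.0175, 0.0, -0.0005]]
```

View pics/w11.png

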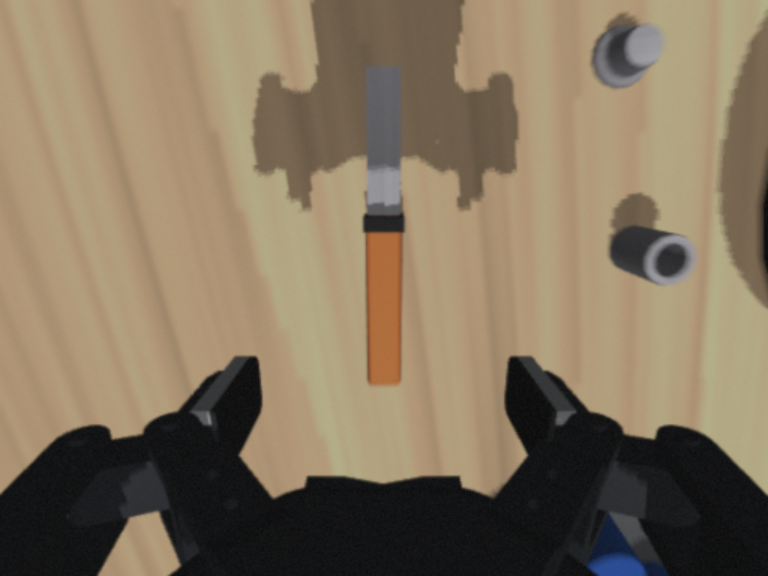

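View pics/zsc11.png

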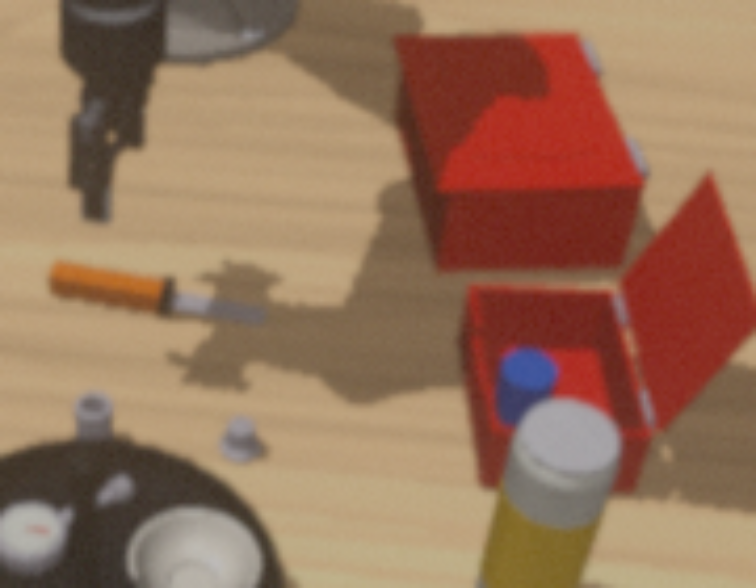

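```bash
python3 - <<'E'
from h import *
plan([0.549,0.24,0.18],down(4.3),8,2)
E
```

```text
from [ 0.4553 -0.0125  0.0743] yaw -8.59 xaxis [ 5.9e-03 -3.0e-04 -1.0e+00] F [ 0.49 -0.61  0.54] w 0.998 t 16.125
[[-0.33, 0.17, -0.82, -0.0045, 0.0, -0.0001], [-0.33, 0.2, -0.82, -0.0045, 0.0, -0.0001], [-0.33, 0.22, -0.82, -0.0045, 0.0, -0.0001], [-0.33, 0.24, -0.8, -0.0045, 0.0, -0.0001], [-0.32, 0.27, -0.8, -0.0045, 0.0, -0.0001], [-0.33, 0.28, -0.79, -0.0045, 0.0, -0.0001], [-0.33, 0.31, -0.79, -0.0045, 0.0, -0.0001], [-0.33, 0.33, -0.77, -0.0045, 0.0, -0.0001]]
```

>>> step_arm --pt "-0.5 0.17 -0.8 -0.0045 0 0" --pt "-0.5 0.2 -0.8 -0.0045 0 0" --pt "-0.5 0.22 -0.8 -0.0045 0 0" --pt "-0.5 0.24 -0.8 -0.0045 0 0" --pt "-0.5 0.27 -0.8 -0.0045 0 0" --pt "-0.2 0.28 -0.79 -0.0045 0 0" --pt "0 0.3 -0.78 -0.0045 0 0" --pt "0 0.32 -0.77 -0.0045 0 0" --fingers -0.4 --force 60

```text
t: 17.12
eef_pos: [0.5457, 0.2377, 0.1786]
tool_rot: [0.519, 0.48, 0.519, -0.481]
contact_force: [0.6, -0.2, -0.4]
gripper_width: 0.701
```

>>> step_arm --pt "0 0 0 0 0 0" --pt "0 0 0 0 0 0"

```text
t: 17.38
eef_pos: [0.5452, 0.236, 0.1784]
tool_rot: [0.519, 0.48, 0.519, -0.481]
contact_force: [0.1, 0.1, 0.2]
gripper_width: 0.698
```

```bash
python3 - <<'E'
from h import *
o=grab('wrist','w12'); print(o['eef_pos'],o['gripper_width'],o['t'])
c=load('w12'); hsv=cv2.cvtColor(c['p'],cv2.COLOR_RGB2HSV); H,S,V=[hsv[...,i].astype(int) for i in range(3)]
m=(H>105)&(H<130)&(S>110)
C=cloud(c); nl,L,st,ce=cv2.connectedComponentsWithStats(m.astype(np.uint8))
for i in range(1,nl):
    if st[i,4]<100: continue
    q=C[L==i]; zt=np.nanpercentile(q[:,2],90); t=(L==i)&(C[...,2]>zt-.006); v,u=np.nonzero(t)
    (cx,cy),r=cv2.minEnclosingCircle((onz(c,np.c_[u,v],.050)[:,:2]*1000).astype(np.float32)); print(st[i],zt,cx,cy,r,C[t].mean(0), onz(c,np.c_[u,v],.05).mean(0))
E
```

```text
[0.54521772 0.23603641 0.17841432] 0.6981651304119735 17.375
[ 238  100   37   38 1099] 0.05093926913144775 541.5469360351562 302.32244873046875 19.620773315429688 [0.54145242 0.30246264 0.04998572] [0.5414524  0.30246502 0.05      ]
```

View pics/w12.png

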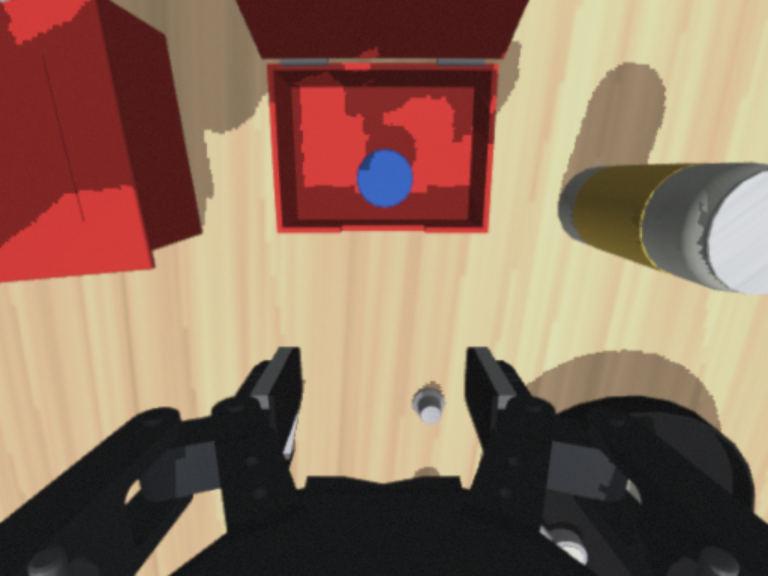

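```bash
python3 - <<'E'
from h import *
plan([0.5415,0.3024,0.178],down(4.3),2,2)
E
```

```text
from [0.5454 0.2356 0.1786] yaw 4.31 xaxis [-9.0e-04 -1.4e-03 -1.0e+00] F [0.79 0.19 0.59] w 0.701 t 17.425
[[0.01, 0.01, -0.84, 0.0, 0.0001, 0.0001], [0.0, 0.02, -0.83, 0.0, 0.0001, 0.0001]]
```

>>> step_arm --pt "0 0.01 -0.84 0 0 0" --pt "0.2 0.02 -0.83 0 0 0" --pt "0.8 0 0 0 0 0" --pt "0.8 0 0 0 0 0" --pt "0.8 0 0 0 0 0" --pt "0 0 0 0 0 0"

```text
t: 18.18
eef_pos: [0.5403, 0.3009, 0.0728]
tool_rot: [0.518, 0.479, 0.519, -0.483]
contact_force: [-0.0, -0.2, -0.3]
gripper_width: 0.699
```

```bash
python3 - <<'E'
from h import *
plan([0.5415,0.3024,-0.011],down(4.3),3,2)
o=grab('scene','sc13'); c=load('sc13'); cv2.imwrite('pics/zsc13.png',cv2.resize(c['p'][100:260,280:420,::-1],None,fx=5,fy=3.7))
E
```

```text
from [0.5403 0.3009 0.0728] yaw 4.31 xaxis [-0.0042 -0.0036 -1.    ] F [-0.   -0.17 -0.32] w 0.699 t 18.175
[[0.7, 0.01, -0.01, 0.0, 0.0002, 0.0002], [0.7, 0.02, -0.02, 0.0, 0.0002, 0.0002], [0.69, 0.01, -0.01, 0.0, 0.0002, 0.0002]]
```

View pics/zsc13.png

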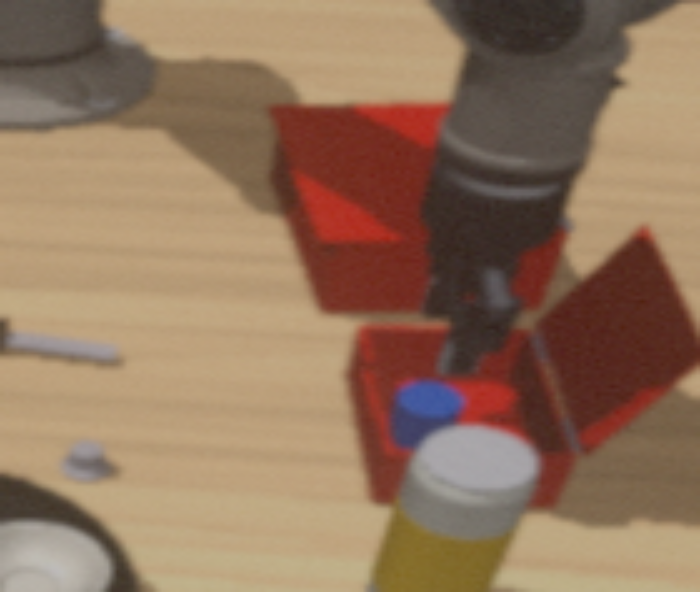

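>>> step_arm --pt "0.5 0.02 -0.02 0 0 0" --pt "0.5 0.01 -0.02 0 0 0" --pt "0.3 0 0 0 0 0" --pt "0 0 0 0 0 0"

```text
t: 18.73
eef_pos: [0.542, 0.3049, 0.0218]
tool_rot: [0.519, 0.48, 0.519, -0.481]
contact_force: [-0.0, -0.2, 0.1]
gripper_width: 0.696
```

>>> step_arm --pt "0.4 0 0 0 0 0" --pt "0.3 0 0 0 0 0" --pt "0.1 0 0 0 0 0" --pt "0 0 0 0 0 0"

```text
t: 19.23
eef_pos: [0.5427, 0.3054, -0.0092]
tool_rot: [0.519, 0.48, 0.519, -0.481]
contact_force: [0.7, 0.8, 0.1]
gripper_width: 0.701
```

```bash
python3 - <<'E'
from h import *
o=grab('wrist','w14'); print(o['eef_pos'],o['contact_force'])
E
```

```text
[ 0.54267211  0.3053726  -0.00924987] [0.66347224 0.83374106 0.08369746]
```

View pics/w14.png

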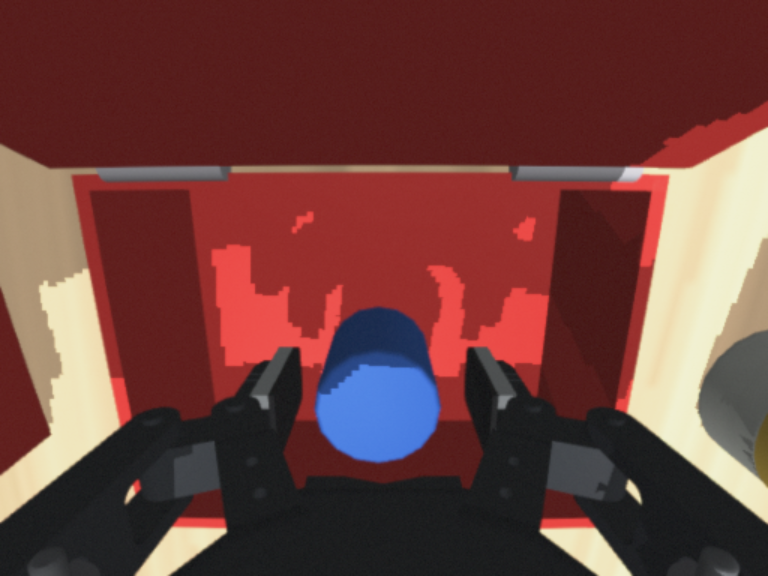

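>>> step_arm --pt "0 -0.03 0.07 0 0 0" --pt "0 0 0 0 0 0"

```text
t: 19.52
eef_pos: [0.5421, 0.3021, -0.0086]
tool_rot: [0.519, 0.481, 0.518, -0.481]
contact_force: [0.3, 0.5, 0.2]
gripper_width: 0.697
```

>>> step_arm --pt "0 0 0 0 0 0" --pt "0 0 0 0 0 0" --pt "0 0 0 0 0 0" --pt "0 0 0 0 0 0" --pt "0 0 0 0 0 0" --fingers 1 --force 60

```text
t: 20.15
eef_pos: [0.5423, 0.3027, -0.0082]
tool_rot: [0.519, 0.481, 0.519, -0.48]
contact_force: [-0.9, -0.6, 6.4]
gripper_width: 0.464
```

>>> step_arm --pt "-0.3 0 0 0 0 0" --pt "-0.6 0 0 0 0 0" --pt "-0.9 0 0 0 0 0" --pt "-0.9 0 0 0 0 0" --pt "-0.9 0 0 0 0 0" --pt "0 0 0 0 0 0"

```text
t: 20.9
eef_pos: [0.5435, 0.3041, 0.1388]
tool_rot: [0.519, 0.483, 0.518, -0.478]
contact_force: [-0.0, -0.2, -0.4]
gripper_width: 0.458
```

```bash
python3 - <<'E'
from h import *
np.set_printoptions(precision=4,suppress=True)
o=grab('wrist','w15'); print(o['eef_pos'],o['contact_force'],o['gripper_width'])
c=load('w15'); hsv=cv2.cvtColor(c['p'],cv2.COLOR_RGB2HSV); H,S,V=[hsv[...,i].astype(int) for i in range(3)]
m=(H>105)&(H<130)&(S>110); C=cloud(c); q=C[m]; zt=np.nanpercentile(q[:,2],80); t=m&(C[...,2]>zt-.006)
p=C[t]; v,u=np.nonzero(t); print(zt,p.mean(0)); Q=onz(c,np.c_[u,v],np.median(p[:,2])); print(cv2.minEnclosingCircle((Q[:,:2]*1000).astype(np.float32)), np.linalg.lstsq(np.c_[p[:,:2]-p[:,:2].mean(0),np.ones(len(p))],p[:,2],rcond=None)[0])
plan([0.55,-0.2,0.2],down(-8),12,2)
E
```

```text
[0.5435 0.3041 0.1388] [-0.042  -0.1553 -0.3995] 0.4575957116673814
0.19740382527183267 [0.5433 0.3063 0.1968]
((543.28564453125, 305.9801940917969), 20.784622192382812) [ 0.0094 -0.0273  0.1968]
from [0.5425 0.303  0.1368] yaw 4.38 xaxis [ 0.0026  0.0013 -1.    ] F [-0.71 -0.9  -1.78] w 0.461 t 20.95
[[-0.13, -0.06, 1.05, 0.0029, 0.0, 0.0], [-0.14, -0.05, 1.04, 0.0029, 0.0, 0.0], [-0.13, -0.03, 1.05, 0.0029, 0.0, 0.0], [-0.13, 0.0, 1.05, 0.0029, 0.0, 0.0], [-0.14, 0.01, 1.05, 0.0029, 0.0, 0.0], [-0.13, 0.03, 1.04, 0.0029, 0.0, 0.0], [-0.13, 0.05, 1.05, 0.0029, 0.0, 0.0], [-0.13, 0.07, 1.05, 0.0029, 0.0, 0.0]]
[[-0.14, 0.09, 1.04, 0.0029, 0.0, 0.0], [-0.13, 0.11, 1.04, 0.0029, 0.0, 0.0], [-0.13, 0.12, 1.04, 0.0029, 0.0, 0.0], [-0.14, 0.15, 1.04, 0.0029, 0.0, 0.0]]
```

View pics/w15.png

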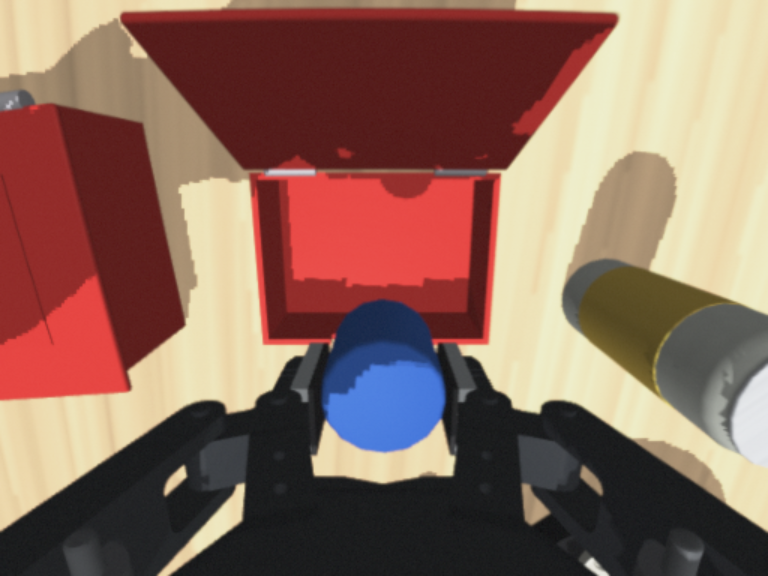

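```bash
python3 - <<'E'
from h import *
np.set_printoptions(precision=4,suppress=True)
c=load('scene0'); print('caddy rim',onz(c,[[322/1.5,395/1.5],[462/1.5,395/1.5]],.06))
c=load('side0'); print('post top',onz(c,[[231/1.5,236/1.5]],.186))
plan([0.53,-0.37,0.17],down(-8),18,2)
E
```

```text
caddy rim [[ 0.8106 -0.1043  0.06  ]
 [ 0.7794  0.1369  0.06  ]]
post top [[0.7701 0.0351 0.186 ]]
from [0.5425 0.303  0.1368] yaw 4.38 xaxis [ 0.0026  0.0013 -1.    ] F [-0.71 -0.9  -1.78] w 0.461 t 20.95
[[-0.05, -0.09, 0.93, 0.0019, 0.0, 0.0], [-0.04, -0.08, 0.93, 0.0019, 0.0, 0.0], [-0.05, -0.06, 0.93, 0.0019, 0.0, 0.0], [-0.05, -0.06, 0.94, 0.0019, 0.0, 0.0], [-0.05, -0.04, 0.93, 0.0019, 0.0, 0.0], [-0.04, -0.04, 0.94, 0.0019, 0.0, 0.0], [-0.05, -0.02, 0.93, 0.0019, 0.0, 0.0], [-0.05, -0.01, 0.94, 0.0019, 0.0, 0.0]]
[[-0.05, 0.0, 0.93, 0.0019, 0.0, 0.0], [-0.04, 0.01, 0.94, 0.0019, 0.0, 0.0], [-0.05, 0.03, 0.93, 0.0019, 0.0, 0.0], [-0.05, 0.03, 0.93, 0.0019, 0.0, 0.0], [-0.05, 0.05, 0.94, 0.0019, 0.0, 0.0], [-0.04, 0.05, 0.93, 0.0019, 0.0, 0.0], [-0.05, 0.07, 0.93, 0.0019, 0.0, 0.0], [-0.05, 0.08, 0.94, 0.0019, 0.0, 0.0]]
[[-0.05, 0.09, 0.93, 0.0019, 0.0, 0.0], [-0.04, 0.1, 0.93, 0.0019, 0.0, 0.0]]
```

Post is 0.22 m away from the path; clear.

>>> step_arm --pt "-0.1 -0.08 0.6 0.0019 0 0" --pt "-0.1 -0.08 0.93 0.0019 0 0" --pt "-0.1 -0.06 0.93 0.0019 0 0" --pt "-0.1 -0.06 0.94 0.0019 0 0" --pt "-0.1 -0.04 0.93 0.0019 0 0" --pt "-0.1 -0.04 0.94 0.0019 0 0" --pt "-0.1 -0.02 0.93 0.0019 0 0" --pt "-0.1 -0.01 0.94 0.0019 0 0"

```text
t: 21.95
eef_pos: [0.5345, 0.015, 0.166]
tool_rot: [-0.495, -0.504, -0.496, 0.505]
contact_force: [0.3, 0.9, 0.6]
gripper_width: 0.466
```

>>> step_arm --pt "0 0 0.93 0.0019 0 0" --pt "0 0.01 0.94 0.0019 0 0" --pt "0 0.03 0.93 0.0019 0 0" --pt "0 0.03 0.93 0.0019 0 0" --pt "0 0.05 0.94 0.0019 0 0" --pt "0 0.05 0.93 0.0019 0 0" --pt "0 0.07 0.93 0.0019 0 0" --pt "0 0.08 0.94 0.0019 0 0"

```text
t: 22.95
eef_pos: [0.5292, -0.2835, 0.1657]
tool_rot: [-0.47, -0.528, -0.471, 0.528]
contact_force: [1.2, -0.5, 0.8]
gripper_width: 0.46
```

>>> step_arm --pt "0 0.09 0.93 0.0019 0 0" --pt "0 0.1 0.93 0.0019 0 0" --pt "0 0 0.3 0 0 0" --pt "0 0 0 0 0 0" --pt "0 0 0 0 0 0"

```text
t: 23.58
eef_pos: [0.5276, -0.3672, 0.1668]
tool_rot: [0.464, 0.533, 0.465, -0.533]
contact_force: [0.8, 0.0, -0.1]
gripper_width: 0.461
```

```bash
python3 - <<'E'
from h import *
np.set_printoptions(precision=4,suppress=True)
o=grab('wrist','w16'); print(o['eef_pos'],o['contact_force'],o['joint_vel'],o['gripper_width'])
E
```

```text
[ 0.5276 -0.3672  0.1668] [ 0.7752  0.0089 -0.1285] [-0.0071 -0.0045 -0.0038 -0.0015  0.0025  0.0001  0.0021] 0.4614535280433524
```

View pics/w16.png

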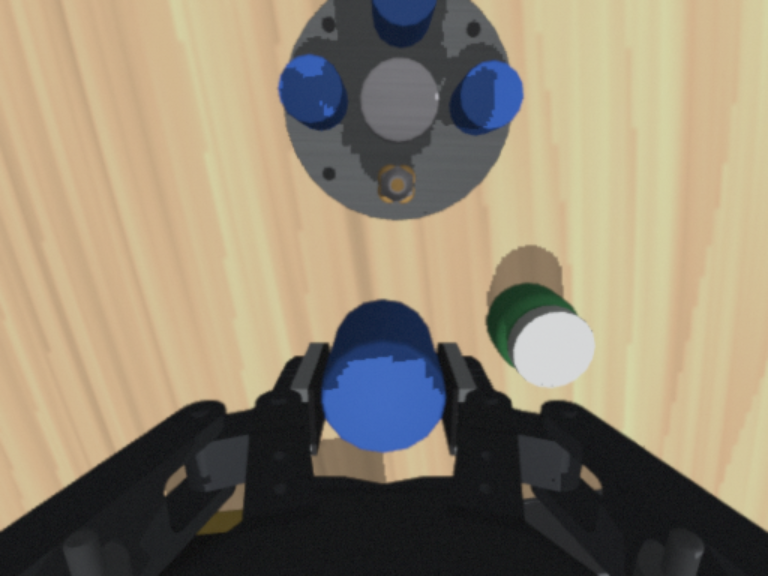

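```bash
python3 - <<'E'
from h import *
np.set_printoptions(precision=4,suppress=True)
c=load('w16'); C=cloud(c); hsv=cv2.cvtColor(c['p'],cv2.COLOR_RGB2HSV); H,S,V=[hsv[...,i].astype(int) for i in range(3)]
def circ(t,z,nm):
    v,u=np.nonzero(t); Q=onz(c,np.c_[u,v],z); (x,y),r=cv2.minEnclosingCircle((Q[:,:2]*1000).astype(np.float32)); print(nm,t.sum(),'encl',x,y,r,'mean',Q.mean(0)[:2]*1000,'z',np.nanmedian(C[t][:,2]))
    return Q.mean(0)[:2]
reg=np.zeros(H.shape,bool); reg[:150,170:360]=1
z=C[...,2]
m=reg&(z>.058)&(z<.066)
nl,L,st,ce=cv2.connectedComponentsWithStats(m.astype(np.uint8)); g={}
for i in range(1,nl):
    if st[i,4]>150: g[i]=circ(L==i,.062,'cover%s'%st[i])
m=reg&(z>.029)&(z<.035)
m=cv2.morphologyEx(m.astype(np.uint8),cv2.MORPH_OPEN,np.ones((5,5)))
nl,L,st,ce=cv2.connectedComponentsWithStats(m)
for i in range(1,nl):
    if st[i,4]>300: b=circ(L==i,.032,'boss')
t=np.zeros_like(reg); t[112:140,252:280]=1
circ(t&(z>.049),.052,'nuttop'); circ(t&(z>.035),.045,'nut35+')
cv2.imwrite('pics/nut.png',cv2.resize(c['p'][100:150,235:300,::-1],None,fx=10,fy=10,interpolation=cv2.INTER_CUBIC))
# catches: orange/brass
br=t&(H>10)&(H<25)&(S>110)&(V<170); circ(br,.028,'brass')
# flange edge fit at z .016
f=(z>.010)&(z<.020)&(np.arange(384)[:,None]<150)
E
```

```text
cover[248   0  43  19 612] 612 encl 563.1386108398438 -201.31101989746094 18.859018325805664 mean [ 562.6609 -206.1548] z 0.06187914012062046
cover[ 185   36   44   47 1564] 1564 encl 499.0880126953125 -241.40704345703125 20.421892166137695 mean [ 499.3004 -241.2468] z 0.06198900635111945
cover[ 306   41   43   46 1531] 1531 encl 610.63623046875 -260.0473327636719 20.428743362426758 mean [ 610.5169 -259.759 ] z 0.062050498456993175
boss 2293 encl 554.87451171875 -250.65879821777344 27.565210342407227 mean [ 554.9187 -250.1236] z 0.03201517433381823
nuttop 175 encl 546.3638916015625 -306.0483093261719 7.805563926696777 mean [ 546.0973 -306.1341] z 0.05201147870760803
nut35+ 422 encl 546.1334228515625 -305.6099853515625 12.696102142333984 mean [ 546.0426 -306.1698] z 0.04729033415363573
brass 100 encl 545.7753295898438 -306.6117858886719 14.993852615356445 mean [ 544.9528 -307.8967] z 0.0348569960899299
```

View pics/nut.png

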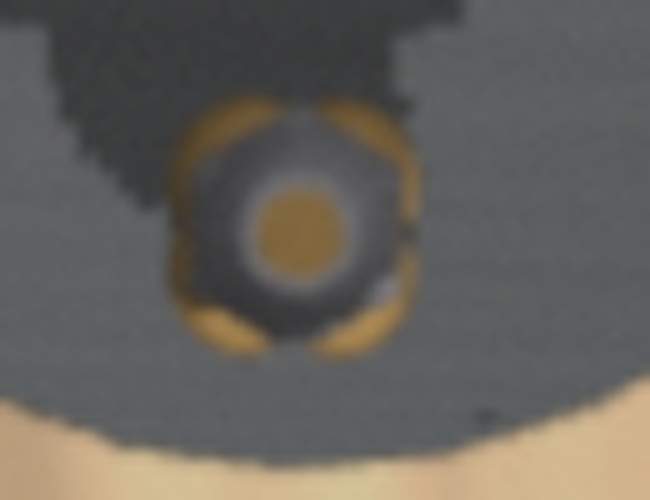

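```bash
python3 - <<'E'
from h import *
np.set_printoptions(precision=4,suppress=True)
c=load('w16'); C=cloud(c); hsv=cv2.cvtColor(c['p'],cv2.COLOR_RGB2HSV); H,S,V=[hsv[...,i].astype(int) for i in range(3)]
z=C[...,2]; m=(H>105)&(H<130)&(S>110); m[:190]=0
zz=np.nanpercentile(z[m],80); t=m&(z>zz-.006); p=C[t]; v,u=np.nonzero(t); Q=onz(c,np.c_[u,v],np.median(p[:,2]))
pts=(Q[:,:2]*1000).astype(np.float32); hull=cv2.convexHull(pts); print(zz,np.median(p[:,2]),cv2.minEnclosingCircle(pts),cv2.fitEllipse(hull),pts.mean(0))
o=bot.get_obs();Rt=rot(o['tool_rot']); print('tcp',o['eef_pos']);
x,y=cv2.minEnclosingCircle(pts)[0]; d=Rt.T@(np.array([x/1e3,y/1e3,.2248])-np.array([.5276,-.3672,.1668])); print('in tool',d)
yaw=-9.2
# TCP target so cover centre over nut
Rd=down(yaw); off=Rd@np.array([0,d[1],d[2]]); tgt=np.array([.5459,-.3063,0])-off; print('target',tgt)
plan([tgt[0],tgt[1],0.1],Rd,4,2)
E
```

```text
0.225371546457542 0.22495573883630998 ((527.7826538085938, -365.24810791015625), 20.884675979614258) ((527.9771728515625, -365.4132995605469), (40.300724029541016, 41.37424087524414), 163.72389221191406) [ 528.1145 -364.7386]
tcp [ 0.5277 -0.3672  0.167 ]
in tool [-0.058  -0.0001 -0.002 ]
target [ 0.5457 -0.3083  0.    ]
from [ 0.5277 -0.3672  0.167 ] yaw -7.77 xaxis [-0.     0.001 -1.   ] F [ 0.68 -0.1  -0.76] w 0.462 t 23.625
[[0.42, 0.06, -0.38, 0.001, 0.0, 0.0], [0.42, 0.06, -0.38, 0.001, 0.0, 0.0], [0.42, 0.06, -0.38, 0.001, 0.0, 0.0], [0.42, 0.05, -0.38, 0.001, 0.0, 0.0]]
```

>>> step_arm --pt "0 0.08 -0.5 0.001 0 0" --pt "0.4 0.08 -0.5 0.001 0 0" --pt "0.9 0.06 -0.4 0.001 0 0" --pt "0.8 0.02 -0.12 0.001 0 0" --pt "0.3 0 0 0 0 0" --pt "0 0 0 0 0 0" --pt "0 0 0 0 0 0"

```text
t: 24.5
eef_pos: [0.5463, -0.3113, 0.0725]
tool_rot: [0.458, 0.54, 0.457, -0.539]
contact_force: [0.1, 0.1, -0.1]
gripper_width: 0.461
```

```bash
python3 - <<'E'
from h import *
plan([.5457,-.3083,0.052],down(-9.2),2,3)
o=grab('side','s17'); c=load('s17'); cv2.imwrite('pics/zs17.png',cv2.resize(c['p'][90:210,190:330,::-1],None,fx=5,fy=5))
E
```

```text
from [ 0.5463 -0.3113  0.0725] yaw -9.4 xaxis [ 0.0019 -0.0011 -1.    ] F [ 0.09  0.06 -0.08] w 0.461 t 24.5
[[0.256, -0.015, -0.036, -0.0003, 0.0001, -0.0002], [0.257, -0.014, -0.035, -0.0003, 0.0001, -0.0002]]
```

View pics/zs17.png

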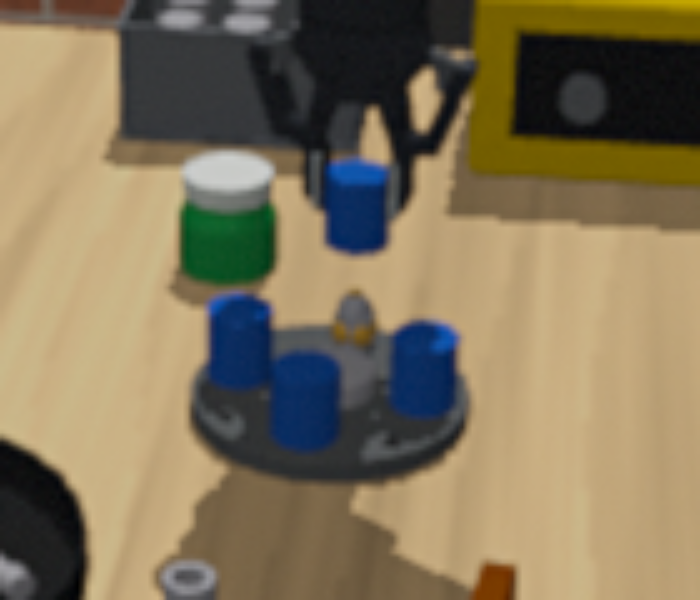

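>>> step_arm --pt "0.25 -0.03 -0.07 0 0 0" --pt "0.3 0 0 0 0 0" --pt "0 0 0 0 0 0" --pt "0 0 0 0 0 0" --force 100

```text
t: 25.05
eef_pos: [0.5448, -0.3076, 0.0489]
tool_rot: [-0.457, -0.539, -0.458, 0.539]
contact_force: [-0.4, -0.2, 0.2]
gripper_width: 0.447
```

```bash
python3 - <<'E'
from h import *
plan([.5457,-.3083,0.022],down(-9.2),2,3)
E
```

```text
from [ 0.5448 -0.3076  0.0489] yaw -9.37 xaxis [-2.e-04  2.e-04 -1.e+00] F [-0.36 -0.23  0.15] w 0.447 t 25.05
[[0.337, 0.013, 0.006, -0.0002, 0.0, 0.0], [0.336, 0.013, 0.007, -0.0002, 0.0, 0.0]]
```

>>> step_arm --pt "0.2 0.02 0.01 0 0 0" --pt "0.2 0 0 0 0 0" --pt "0.15 0 0 0 0 0" --pt "0 0 0 0 0 0"

```text
t: 25.55
eef_pos: [0.545, -0.3079, 0.0263]
tool_rot: [-0.457, -0.539, -0.458, 0.539]
contact_force: [0.5, -0.6, -0.3]
gripper_width: 0.452
```

>>> step_arm --pt "0.1 0.01 0 0 0 0" --pt "0.1 0 0 0 0 0" --pt "0 0 0 0 0 0"

```text
t: 25.92
eef_pos: [0.5461, -0.3072, 0.0199]
tool_rot: [0.457, 0.539, 0.458, -0.539]
contact_force: [-3.3, 3.0, 8.5]
gripper_width: 0.448
```

>>> step_arm --pt "0.1 0 0 0 0 0" --pt "0.1 0 0 0 0 0" --pt "0 0 0 0 0 0"

```text
t: 26.3
eef_pos: [0.5456, -0.307, 0.01]
tool_rot: [0.457, 0.539, 0.458, -0.539]
contact_force: [2.3, 1.6, -10.3]
gripper_width: 0.446
```

>>> step_arm --pt "0.08 0 0 0 0 0" --pt "0.06 0 0 0 0 0" --pt "0 0 0 0 0 0"

```text
t: 26.68
eef_pos: [0.5454, -0.3073, 0.0052]
tool_rot: [-0.457, -0.539, -0.458, 0.539]
contact_force: [-0.6, 5.0, -0.4]
gripper_width: 0.445
```

>>> step_arm --pt "0.03 0 -0.02 0 0 0" --pt "0.02 0 0 0 0 0" --pt "0 0 0 0 0 0"

```text
t: 27.05
eef_pos: [0.5456, -0.3071, 0.0041]
tool_rot: [-0.457, -0.539, -0.458, 0.539]
contact_force: [-4.4, 5.2, 5.5]
gripper_width: 0.447
```

>>> step_arm --pt "0.02 -0.01 -0.02 0 0 0" --pt "0 0 0 0 0 0" --pt "0 0 0 0 0 0"

```text
t: 27.42
eef_pos: [0.5457, -0.307, 0.004]
tool_rot: [-0.458, -0.539, -0.457, 0.54]
contact_force: [-4.7, 4.8, 9.0]
gripper_width: 0.447
```

```bash
python3 - <<'E'
from h import *
np.set_printoptions(precision=4,suppress=True)
for i in range(3): o=grab('wrist','w18'); print(o['eef_pos'],o['contact_force'],o['torque'])
c=load('w18'); C=cloud(c); hsv=cv2.cvtColor(c['p'],cv2.COLOR_RGB2HSV); H,S,V=[hsv[...,i].astype(int) for i in range(3)]
z=C[...,2]; m=(H>105)&(H<130)&(S>110)&(z>.05); nl,L,st,ce=cv2.connectedComponentsWithStats(m.astype(np.uint8))
for i in range(1,nl):
    if st[i,4]>150: t=(L==i)&(z>.055); print(st[i],np.nanmedian(z[t]),np.nanpercentile(z[t],[10,90]),np.nanmean(C[t],0))
o=grab('side','s18'); c=load('s18'); cv2.imwrite('pics/zs18.png',cv2.resize(c['p'][90:210,190:330,::-1],None,fx=5,fy=5)); print(o['contact_force'])
o=grab('scene','sc18')
E
```

```text
[ 0.5457 -0.307   0.004 ] [-4.7402  4.766   8.9609] [1.0597 1.0827 0.0294]
[ 0.5456 -0.307   0.004 ] [-3.8142  5.7927  9.1502] [1.0081 1.1666 0.001 ]
[ 0.5456 -0.307   0.004 ] [-5.0428  4.1906  9.9319] [1.007  1.1485 0.043 ]
[ 203    0  104   58 4402] 0.06194388644662484 [0.0607 0.0629] [ 0.5626 -0.2046  0.0617]
[  75   95  101   95 7332] 0.06197487501524518 [0.0609 0.0628] [ 0.5005 -0.2401  0.0618]
[ 334   95  101   95 7354] 0.06199374146217208 [0.061  0.0628] [ 0.6097 -0.2583  0.0618]
[ 214  218   83   83 5404] 0.0619616844174094 [0.0608 0.0627] [ 0.5462 -0.3042  0.0617]
[-5.211   4.5589  8.7312]
```

View pics/zs18.png

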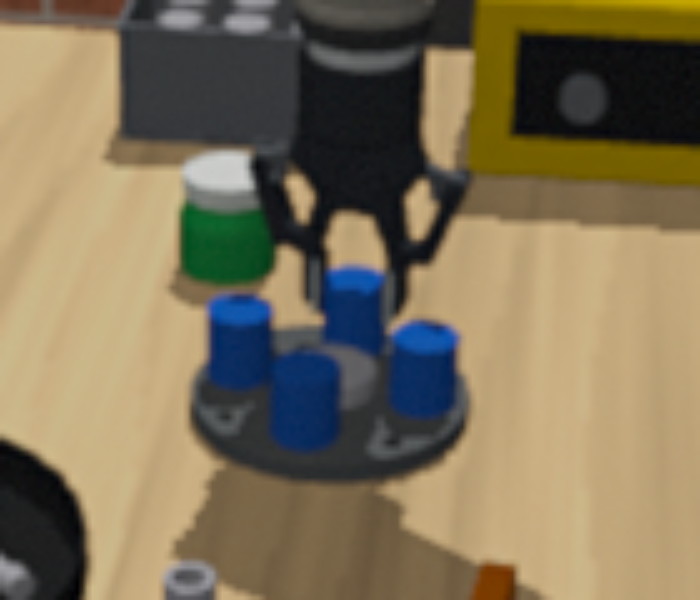

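View pics/sc18.png

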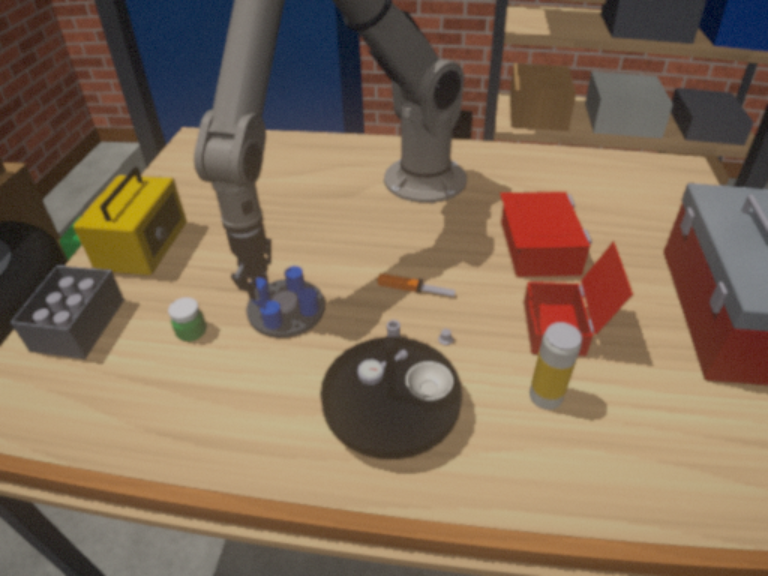

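View pics/w18.png

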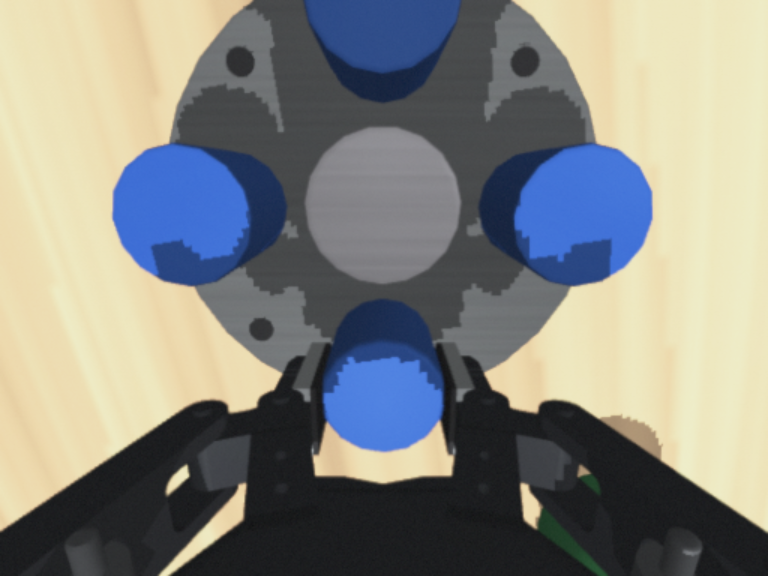

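>>> step_arm --pt "0.01 -0.02 -0.02 0 0 0" --pt "0 0 0 0 0 0" --pt "0 0 0 0 0 0" --pt "0 0 0 0 0 0"

```text
t: 28.18
eef_pos: [0.5457, -0.307, 0.0041]
tool_rot: [-0.458, -0.539, -0.456, 0.539]
contact_force: [-4.1, 2.1, 10.8]
gripper_width: 0.444
```

Force is steady near 10 N and the cover sits level with its neighbours. Handing in.

```bash
python3 - <<'E'
from h import *
for i in range(2): o=grab('wrist','w19'); print(o['contact_force'],o['eef_pos'],o['gripper_width'])
print(bot.hand_in())
E
```

```text
[-4.13110937  2.13005377 10.78269112] [ 0.54567651 -0.30703284  0.00405155] 0.4437331952853651
[-3.68948857  3.06298705  9.66075767] [ 0.54563418 -0.30705611  0.00403793] 0.4456636885404256
the job is handed in; nothing more can be done
None
```

The job is done and handed in at about 28 s. I levered the lid open with the blade and laid the blade back flat where it had been. I then pressed the cover onto the bare nut, and the fingers still hold it there.

- **Lid:** it measured about 111° (1.94 rad) with the blade still against it. Later pictures show it still open.
- **Cover:** while I pressed, the push went to about 8.5 N, then the catches pulled the cover down with about 10 N (the click). It then came firmly to rest on the flange. Its top measured 62.0 mm above the shelf, the same as the three fitted covers.
- **Final push:** the last readings were about 10 N down (9.7 to 10.8 N), with 4 to 5 N of sideways load left over.
- **Other things:** the last wide picture shows them in place. I judged that by eye and did not measure each one again.

One check disagreed with the description. The real fingertips sit about 25 to 30 mm behind the stated TCP, so my first grasp closed above the blade's handle without touching it. I measured the difference and used the corrected height for the rest of the job.

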